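# Fit the power-supply parts onto their mounts on the prototype plate

### The arm

A 7-joint arm with a two-finger parallel gripper is mounted at the origin on the work surface. World frame = base frame: x ahead of the robot, y to its left, z up, the work surface at z = 0. Lengths are in mm, angles in rad, forces in N, time in s.
With the tool pointing down it reaches from about 400 to 875 mm from the base axis. Payload 4.4 kg.
Tool frame: the origin (TCP) lies at the very end of the fingers, on their centre line; the grasp point (between the pads) lies behind it (ctrl.hold_point_z is the z of the grasp point in the tool frame, in mm); z points along the fingers, y is the direction in which the jaws open and shut (so a half turn about z gives the same grasp; the last joint's range is limited). The gripper opens to 85 mm and grips with 20 to 120 N. Pads are 22 mm wide; open, the fingers measure 114 mm over their backs; the gripper's body (76 mm by 85 mm) begins 54 mm behind the grasp point. The pads swing forward as they close: fully open they stand 13 mm farther back than shut.
Start: joints at [1.147, 0.628, 0.038, 1.517, -0.027, 0.996, -0.02], TCP at [227.667, -608.839, 231.313] pointing down, gripper open.
Joint ranges: [-3.06, 3.06], [-0.37, 2.12], [-1.25, 1.32], [0.18, 2.47], [-1.1, 4.24], [0.23, 1.98], [-2.94, 2.94]. Speed limits (rad/s): [2.57, 2.57, 3.14, 3.14, 3.14, 3.14, 3.14].

### API

Orientations are given as [roll, pitch, yaw] about the fixed x, y, z axes, in that order (R = Rz(yaw) Ry(pitch) Rx(roll)).
In Python, from cell import ctrl, vision gives the robot as it stands.
- The arm moves only by the shell command python3 -m crank 'ROWS' [OPENING]. ROWS is JSON, a list of rows, each an object of numbers: "x", "y", "z": the shift along the tool's x, y, z in cm; "spin": the turn about the tool's z in rad. A call has 1 to 5 rows; each row shifts and turns the commanded pose from where the row before left it, along the tool's axes as they then stand; what a row does not reach is not made up. A row lasts 1/10 s, in which the tool goes at most 50 mm and 8.59 degrees, less where a joint would pass 70% of its speed; a pose out of reach is approached as far as the arm can. A call is refused whole if a number of a shift passes 5 or a number of a turn 0.15, either way. A call with a gripper value outside its range is refused whole. OPENING is the opening in per cent of the stroke, from 0 (shut) to 100 (fully open), set as the call begins (- or left out, the last holds). The fingers move at their own pace and stop on an object; the grip force is fixed at half the most. Time passes only in rows, so rows that do not move let the fingers close. It gives the time, the measured TCP pose, the force and the opening at its end, in the units of the state.
- ctrl.read_state(): the state, without advancing time (a new reading comes with each control period).
- vision.get_image(name): name is "scene" or "top"; returns the picture (420x560x3 uint8, blue, green, red); there is no depth.
- vision.calibration(name): a dict with "vfov" (degrees; the focal length in pixels is half the picture's height over the tangent of half this angle, whatever the lens; pixels are square), "cx", "cy" (the principal point, pixels), "eye" and "rotation" of the camera in the world. Camera axes: x right, y up, looking along -z (the intrinsics and any distortion apply to the point x, -y, -z); pixel columns grow to the right and rows downward; lengths in mm; the calibration is good to about 2 mm. A picture is of the moment at which its call begins. calibration takes no time and is no camera call.
- ctrl.finish_job(): hands the job in, once; it reports no verdict.
Trained networks look in the newest picture that a camera, given by its name, has taken for a name from the list of things; names that differ only in an ending like _2 or _b are one class to them, and where a whole thing is asked for, a point or a joint stands for the part that bears it (a point fixed in the world has none). Each returns a list of dicts, best first, with "score" (0 to 1); they miss things now and then, are a little off and sometimes report something else, mostly with a low value. They report only what shows in the picture. A call takes as long as a camera call.
- vision.boxes_of(name, camera): "extent" ([left, top, right, bottom] in pixels, round what is visible of it).
- vision.regions_of(name, camera): "mask" (420x560 bool, what is visible of it) and "extent" ([left, top, right, bottom] in pixels, round what is visible of it).
- vision.place_of(name, camera): "point" ([column, row] in pixels: a listed point, or the origin of a listed thing).
The state is a dict: "clock": time; "qpos": joint angles; "qd": joint speeds; "tau": joint torques, N m; "eef_pos": TCP position; "tool_rot": TCP orientation; "force": force on the tool from outside, world axes, zero at the start; "torque": the same for the moment, N m; "width": finger opening in mm.
Only numpy, scipy, OpenCV 4.12 (cv2) and the standard library are available. Lean on these libraries where they do the work, as an engineer would, in place of code of your own. Each camera call takes 0.05 s, during which the arm holds its last target.

### The job

Fit the power-supply parts from the blue mat onto the prototype plate: stand each capacitor upright on the plate inside the ring clamp of its size, lay the ring choke flat on the rubber pad with the stud through its hole, and set the finned heatsink, fins up, squarely on the pink pad of the power module. Set each part down rather than dropping it, and leave the multimeter and the solder reel where they are.

Things in the scene. Friction and masses are not known exactly. Their poses are not given: they have to be found in the camera images.
- big_capacitor: Large reservoir capacitor, loose, standing upright on the 2 mm thick blue silicone mat: blue can 50 mm in diameter, 80 mm tall, with a white stripe down its side and two brass screw terminals that stand 7 mm above its flat top. About 0.2 kg. Origin at the centre of its underside, z up the can.
- small_capacitor: Small reservoir capacitor, loose, standing upright on the blue mat: black can 35 mm in diameter, 60 mm tall, with a white stripe down its side and two brass screw terminals that stand 7 mm above its top. About 0.08 kg. Origin at the centre of its underside, z up the can.
- choke: Toroidal choke, loose, lying flat on the blue mat: yellow ring core wound with copper wire, 60 mm outside diameter, 24 mm hole through the middle, 26 mm tall. About 0.25 kg. Origin at the centre of its underside, on the hole axis; z up.
- heatsink: Black anodised finned heatsink, loose, lying fins up on the blue mat: 58 mm long (its x), 37 mm wide (its y), 24 mm tall, seven fins running along x; grip it by the two outer fins, across its y. Turning it half round makes no difference. About 0.07 kg. Origin at the centre of its flat underside, z up.
- big_clamp: The larger of two open steel ring clamps fixed on the 3 mm perforated aluminium plate, for the large capacitor: upright ring, 62 mm inside diameter, 3 mm wall, 25 mm tall, open at top and bottom, with three screwed feet and a pair of bolt ears outside (reaching 51 mm from the axis). The capacitor stands in it on the bare plate. Origin on the ring axis, at the plate surface; z up.
- small_clamp: The smaller of the two open steel ring clamps fixed on the plate, for the small capacitor: 47 mm inside diameter, 3 mm wall, 25 mm tall, feet and ears as on the larger one (reaching 44 mm from the axis). Origin on the ring axis, at the plate surface; z up.
- stud_pad: Mount of the choke, fixed on the plate: round black rubber pad, 66 mm in diameter and 4 mm thick, with an upright steel stud in its centre, 6 mm in diameter, whose top is 38 mm above the plate. The stud passes up through the hole of the choke. Origin at the centre of the pad underside, at the plate surface; z up.
- power_module: Power module that the heatsink cools, fixed on the plate: black block 58 mm long (its x) by 37 mm wide (its y) with a pink thermal pad of that same size as its top face, 24 mm above the plate, on a green carrier board 86 mm (x) by 64 mm (y) whose top is 10 mm above the plate; small green and black components reach up to 20 mm above the plate at its two x ends. Origin at the centre, at the plate surface; x along its length, z up. Turning it half round makes no difference.
- multimeter: Bystander: hand-held multimeter lying face up on the bench left of the blue mat, dark teal, 175 mm (x) by 85 mm (y) by 40 mm. Origin at the centre of its underside.
- solder_reel: Bystander: reel of solder standing on its end on the bench beyond the plate, orange flanges 56 mm in diameter, 50 mm tall. Origin at the centre of its underside.

How it is judged:
By the outcome, as a careful person would: the job done as asked, in the order asked, and still so for the second after the job is handed in, with the robot touching nothing.
It also fails if it takes over 109 s, if anything falls off the work surface, if the arm or the gripper's body presses on something with over 40 N, if the wrist force passes 120 N, or if a joint passes its speed limit or range.

## Working session

There is one attempt and no reset: what is moved stays moved. The work goes in short steps, Python scripts to look and compute and a shell command to move; the robot and the scene stay as the last step left them, time stands still between calls to the robot, and variables do not carry over. Pictures are saved under pics/ and viewed, and the job is handed in when it is done.

```bash
ls; mkdir -p pics; python3 - <<'E'
from cell import ctrl, vision
import cv2
for n in("scene","top"):
    im=vision.get_image(n); cv2.imwrite(f"pics/{n}0.png",im)
    print(n,vision.calibration(n))
print(ctrl.read_state(), ctrl.hold_point_z)
E
```

```text
pics
scene {'vfov': 53.60097495924656, 'cx': 278.37015303322613, 'cy': 211.27735246900693, 'eye': array([1155.50244054, -215.22658483,  752.79867235]), 'rotation': array([7.55690604e-01, 1.36225752e-04, 1.01753046e+00])}
top {'vfov': 45.850364563631594, 'cx': 280.9411113161664, 'cy': 213.59384482700787, 'eye': array([ 519.97266509,  113.16674467, 1317.78979325]), 'rotation': array([ 0.08204035,  0.01828321, -1.57423407])}
{'clock': 0.1, 'qpos': array([ 1.14721712,  0.62923036,  0.0384785 ,  1.51827722, -0.02700877,
        0.99627428, -0.02002085]), 'qd': array([-0.00250307, -0.00108048, -0.00145082, -0.00334106,  0.00266756,
       -0.00028986, -0.0005441 ]), 'tau': array([ 2.85827919e-03, -5.64526892e+01,  1.23022377e+00, -1.93972474e+01,
        1.12408717e-02,  5.39772431e-03,  2.69883844e-05]), 'eef_pos': array([ 227.44539375, -608.3166055 ,  230.49378385]), 'tool_rot': array([-3.13992256e+00,  2.80561749e-05,  3.57726105e-01]), 'force': array([ 0.57123222, -0.16209617,  0.35508405]), 'torque': array([ 0.00317236,  0.05698444, -0.02656447]), 'width': 85.34648975638336} -18.700000000000003
```

View pics/scene0.png

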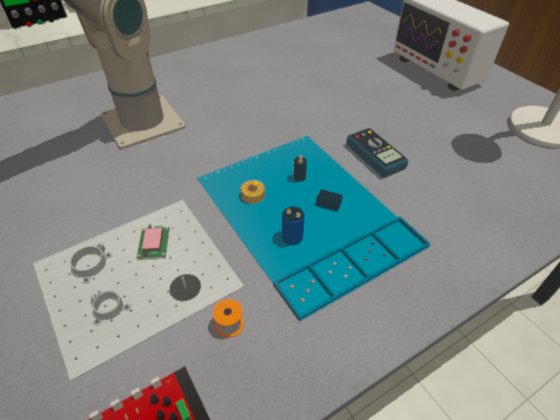

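View pics/top0.png

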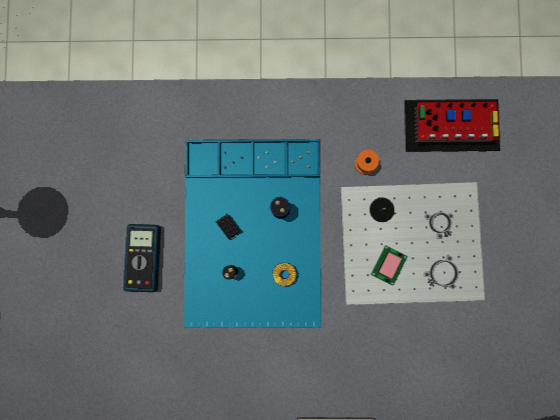

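```bash
cat > h.py <<'E'
import numpy as np, cv2
from scipy.spatial.transform import Rotation as R
from cell import ctrl, vision
def cam(n):
    c=vision.calibration(n); f=210/np.tan(np.radians(c['vfov'])/2)
    r=np.asarray(c['rotation'])
    M=R.from_euler('xyz',r).as_matrix() if r.shape==(3,) else r
    return c,f,M
def proj(n,P):
    c,f,M=cam(n); p=(np.atleast_2d(P)-c['eye'])@M
    return np.c_[c['cx']+f*p[:,0]/-p[:,2], c['cy']+f*p[:,1]/p[:,2]]
def back(n,uv,z):
    c,f,M=cam(n); d=M@np.array([(uv[0]-c['cx'])/f,-(uv[1]-c['cy'])/f,-1]); e=c['eye']
    return e+d*(z-e[2])/d[2]
E
python3 - <<'E'
from h import *
print({n:{k:v for k,v in vision.calibration(n).items() if k not in('eye','rotation')} for n in('scene','top')})
H=dict(big_capacitor=2,small_capacitor=2,choke=2,heatsink=2,big_clamp=3,small_clamp=3,stud_pad=3,power_module=3,multimeter=0,solder_reel=0)
for k,z in H.items():
  for n in('scene','top'):
    r=vision.place_of(k,n)[:2]
    print(k,n,[(round(a['score'],2),np.round(a['point'],1).tolist(),np.round(back(n,a['point'],z),1).tolist()) for a in r])
print(ctrl.read_state()['clock'])
E
```

```text
{'scene': {'vfov': 53.60097495924656, 'cx': 278.37015303322613, 'cy': 211.27735246900693}, 'top': {'vfov': 45.850364563631594, 'cx': 280.9411113161664, 'cy': 213.59384482700787}}
big_capacitor scene [(0.7, [291.9, 235.4], [636.6, 142.5, 2.0])]
big_capacitor top [(0.8, [280.8, 209.2], [640.0, 137.2, 2.0]), (0.36, [382.6, 209.8], [637.0, -132.7, 2.0])]
small_capacitor scene [(0.75, [295.5, 175.3], [464.2, 266.0, 2.0])]
small_capacitor top [(0.72, [232.0, 271.7], [475.1, 266.5, 2.0])]
choke scene [(0.62, [252.1, 193.7], [464.7, 131.5, 2.0])]
choke top [(0.86, [287.4, 275.6], [464.4, 120.4, 2.0])]
heatsink scene [(0.57, [326.0, 206.9], [603.4, 265.9, 2.0])]
heatsink top []
big_clamp scene [(0.72, [88.6, 265.3], [473.6, -286.7, 3.0])]
big_clamp top [(0.72, [444.0, 273.3], [469.4, -289.2, 3.0])]
small_clamp scene [(0.7, [107.7, 310.9], [608.4, -283.0, 3.0])]
small_clamp top [(0.74, [438.4, 221.2], [606.0, -278.6, 3.0])]
stud_pad scene [(0.93, [181.2, 288.9], [637.9, -136.4, 3.0])]
stud_pad top [(0.82, [381.1, 210.0], [636.4, -128.6, 3.0])]
power_module scene [(0.84, [154.5, 243.1], [489.8, -140.8, 3.0])]
power_module top [(0.55, [387.5, 264.7], [492.2, -142.4, 3.0])]
multimeter scene [(0.74, [377.3, 154.0], [509.1, 516.3, 0.0]), (0.44, [88.6, 266.0], [472.7, -287.4, 0.0])]
multimeter top [(0.74, [144.2, 253.8], [523.0, 500.9, 0.0]), (0.63, [442.6, 220.3], [608.5, -290.6, 0.0])]
solder_reel scene [(0.62, [230.1, 321.9], [758.7, -83.2, 0.0])]
solder_reel top [(0.87, [364.4, 162.3], [765.1, -87.1, 0.0])]
1.1
```

The overview shows the mat with the four parts, and the plate with the clamps, stud pad and module. The two cameras' origins differ by up to about 12 mm, so I'll refine them by fitting silhouettes.

```bash
python3 - <<'E'
from h import *
t=vision.get_image("top"); s=vision.get_image("scene")
np.save('t.npy',t);np.save('s.npy',s)
a=cv2.resize(t[180:300,180:330],None,fx=5,fy=5,interpolation=cv2.INTER_CUBIC)
b=cv2.resize(t[180:300,340:490],None,fx=5,fy=5,interpolation=cv2.INTER_CUBIC)
c=cv2.resize(s[140:255,230:360],None,fx=5,fy=5,interpolation=cv2.INTER_CUBIC)
d=cv2.resize(s[210:340,40:220],None,fx=4.4,fy=4.4,interpolation=cv2.INTER_CUBIC)
for n,i in zip('abcd',(a,b,c,d)): cv2.imwrite(f'pics/z_{n}.png',i)
M={}
for k in 'big_capacitor small_capacitor choke heatsink big_clamp small_clamp stud_pad power_module'.split():
  for n in('scene','top'):
    r=vision.regions_of(k,n)
    for j,a in enumerate(r[:3]): print(k,n,j,round(a['score'],2),np.round(a['extent'],1).tolist(),a['mask'].sum())
    if r: M[k+'_'+n]=r[0]['mask']
np.savez('m.npz',**M)
E
```

```text
big_capacitor scene 0 0.87 [282.1, 206.4, 305.2, 245.9] 760
big_capacitor top 0 0.56 [271.9, 196.9, 287.8, 219.1] 304
small_capacitor scene 0 0.59 [289.2, 156.9, 308.5, 179.8] 316
small_capacitor top 0 0.73 [222.2, 263.1, 237.9, 276.3] 187
choke scene 0 0.6 [238.9, 180.4, 266.2, 203.6] 469
choke top 0 0.67 [272.5, 260.9, 296.0, 287.0] 406
heatsink scene 0 0.9 [317.5, 191.8, 345.8, 211.3] 414
heatsink scene 1 0.73 [169.4, 274.9, 200.5, 299.8] 662
heatsink top 0 0.53 [216.2, 212.8, 241.4, 242.2] 323
big_clamp scene 0 0.74 [68.2, 243.4, 113.8, 283.5] 698
big_clamp top 0 0.91 [426.7, 257.8, 458.7, 288.2] 416
small_clamp scene 0 0.98 [92.7, 291.2, 132.9, 327.5] 561
small_clamp scene 1 0.44 [66.1, 245.5, 109.9, 283.4] 685
stud_pad scene 0 0.95 [166.4, 275.4, 198.5, 299.6] 611
stud_pad scene 1 0.31 [346.9, 127.9, 405.6, 177.1] 1674
stud_pad top 0 0.96 [368.4, 197.9, 394.6, 219.5] 508
power_module scene 0 0.9 [137.7, 224.7, 172.5, 258.0] 848
power_module top 0 0.61 [370.3, 245.9, 408.0, 285.0] 822
power_module top 1 0.57 [426.3, 257.0, 458.2, 290.6] 303
```

View pics/z_a.png

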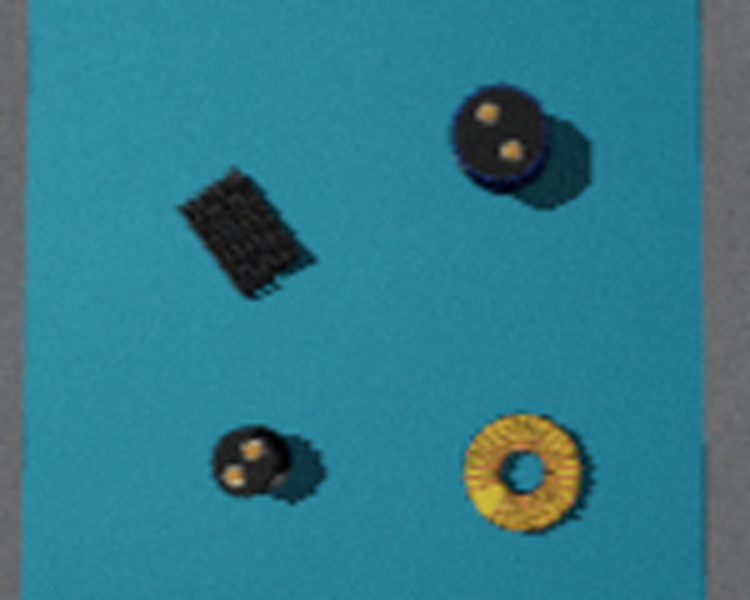

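View pics/z_b.png

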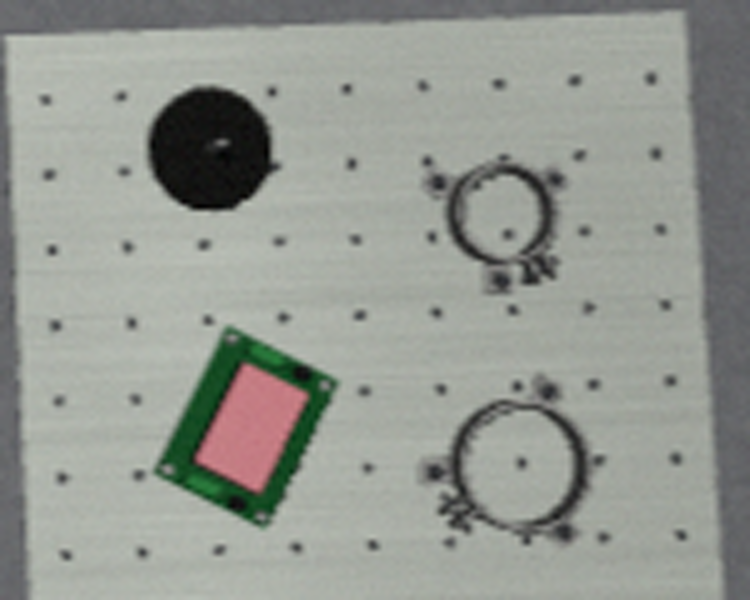

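View pics/z_c.png

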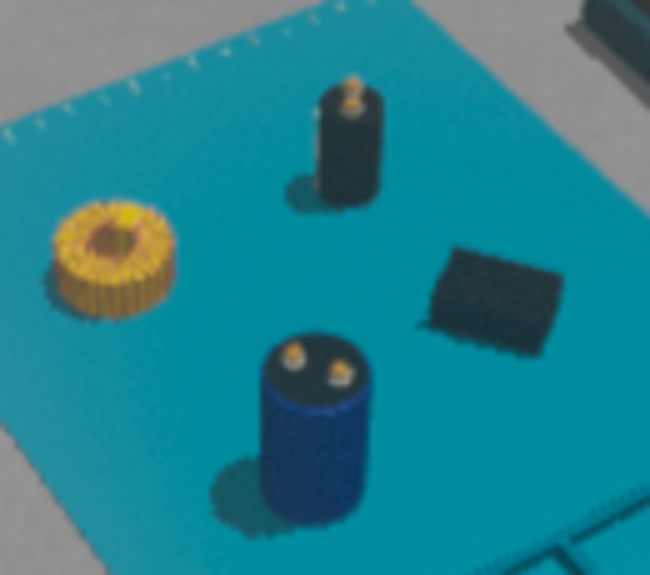

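View pics/z_d.png

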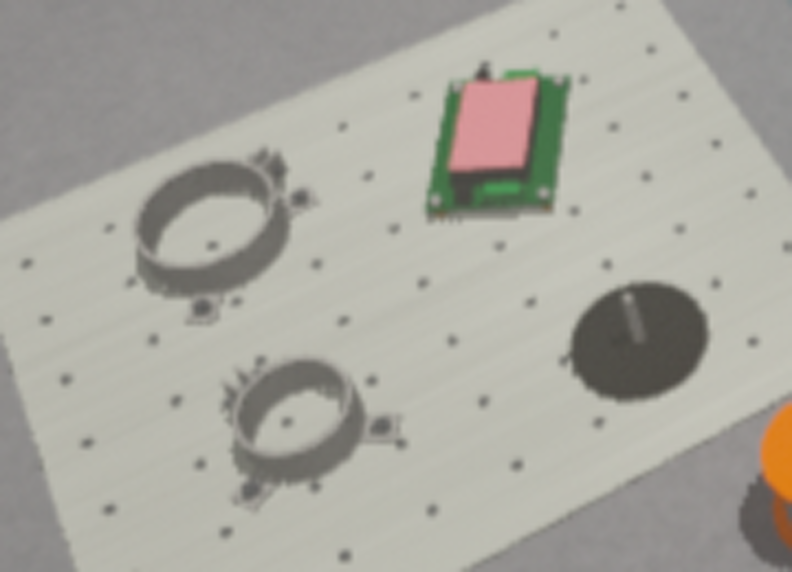

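```bash
python3 - <<'E'
from h import *
def fu(p,off,s): return [(p[0]+.5)/s-.5+off[0],(p[1]+.5)/s-.5+off[1]]
A=('top',(180,180),5);B=('top',(340,180),5);C=('scene',(230,140),5);D=('scene',(40,210),4.4)
L=[('bigcap face',A,(500,134),82),('bigcap term',A,(500,130),89),('bigcap face',C,(316,371),82),('bigcap term',C,(316,359),89),
('small term',A,(243.5,462),69),('small term',C,(353,93),68),
('choke',A,(522.5,472.5),28),('choke',C,(114,243),28),
('stud pad',B,(210,149),7),('stud pad',D,(639.5,342),7),('stud top',D,(628,296),41),
('smallclamp',B,(503,213),28),('bigclamp',B,(520,465),28)]
for n,(c,o,s),p,z in L: print(n,c,np.round(back(c,fu(p,o,s),z),1))
for n,(c,o,s),ps,z in [('sink',A,[(236,168),(178,208),(248,298),(315,260)],26),('pink',B,[(240,362),(309,394),(262,494),(194,462)],27),('pink',D,[(457,82),(538,78),(527,168),(449,172)],27)]:
  q=np.array([back(c,fu(p,o,s),z)[:2] for p in ps]); print(n,c,q.mean(0).round(1),[ (round(float(np.hypot(*d)),1),round(float(np.arctan2(d[1],d[0])),3)) for d in np.roll(q,-1,0)-q])
# silhouettes fit with masks
from scipy.optimize import minimize
m=np.load('m.npz')
th=np.linspace(0,2*np.pi,40)
def cyl(r,h,extra=None):
    return np.vstack([np.c_[r*np.cos(th),r*np.sin(th),0*th+z] for z in(0,h)])
def box(a,b,h): return np.array([[x,y,z] for x in(-a/2,a/2) for y in(-b/2,b/2) for z in(0,h)])
sh=dict(big_capacitor=(cyl(25,80),2),small_capacitor=(cyl(17.5,60),2),choke=(cyl(30,26),2),heatsink=(box(58,37,24),2),stud_pad=(cyl(33,4),3))
g=dict(big_capacitor=(638,140),small_capacitor=(468,266),choke=(465,125),heatsink=(603,266),stud_pad=(637,-133))
S=4
def ren(n,P):
    uv=proj(n,P); hull=cv2.convexHull(np.float32(uv)).reshape(-1,2)
    im=np.zeros((420*S,560*S),np.uint8); cv2.fillConvexPoly(im,np.int32((hull+.5)*S),255)
    return cv2.resize(im,(560,420),interpolation=cv2.INTER_AREA)/255.
for k,(P,z0) in sh.items():
  for cams in(['top'],['scene'],['top','scene']):
    def cost(v):
        yaw=v[2] if len(v)>2 else 0
        Q=P@R.from_euler('z',yaw).as_matrix().T+[v[0],v[1],z0]
        return sum(np.abs(ren(n,Q)-m[k+'_'+n]).sum() for n in cams)
    best=None
    for y0 in ([None] if k!='heatsink' else [-.9,.6]):
        x0=list(g[k])+([y0] if y0 is not None else [])
        sim=[x0]+[[x0[j]+(8 if j<2 else .3)*(i==j) for j in range(len(x0))] for i in range(len(x0))]
        r=minimize(cost,x0,method='Nelder-Mead',options=dict(initial_simplex=sim,xatol=.1,fatol=.5,maxiter=150))
        if best is None or r.fun<best.fun: best=r
    print(k,cams,best.x.round(2),round(best.fun,1))
E
```

```text
bigcap face top [639.7 138.7  82. ]
bigcap term top [641.1 138.6  89. ]
bigcap face scene [640.9 139.9  82. ]
bigcap term scene [640.2 140.1  89. ]
small term top [476.6 268.   69. ]
small term scene [476.3 270.1  68. ]
choke top [469.4 128.8  28. ]
choke scene [471.7 129.8  28. ]
stud pad top [ 637.7 -129.2    7. ]
stud pad scene [ 641.3 -128.6    7. ]
stud top scene [ 638.5 -127.2   41. ]
smallclamp top [ 601.7 -275.7   28. ]
bigclamp top [ 472.1 -280.6   28. ]
sink top [593.7 273.6] [(36.7, 2.174), (59.9, -2.477), (40.1, -1.058), (63.7, 0.71)]
pink top [ 491.5 -143.8] [(38.8, -2.012), (57.0, 2.683), (38.2, 1.126), (56.9, -0.449)]
pink scene [ 493.  -143.3] [(42.1, 1.084), (60.4, -0.454), (38.8, -2.058), (60.6, 2.742)]
big_capacitor ['top'] [640.26 140.14] 54.4
big_capacitor ['scene'] [641.91 140.11] 50.8
big_capacitor ['top', 'scene'] [641.38 140.55] 109.9
small_capacitor ['top'] [476.4  268.56] 12.9
small_capacitor ['scene'] [475.44 269.64] 20.6
small_capacitor ['top', 'scene'] [476.09 269.18] 37.0
choke ['top'] [471.27 129.13] 60.9
choke ['scene'] [470.57 129.9 ] 22.3
choke ['top', 'scene'] [471.36 129.37] 85.3
heatsink ['top'] [595.58 278.35   0.66] 28.0
heatsink ['scene'] [595.78 279.57   0.65] 23.9
heatsink ['top', 'scene'] [596.19 279.17   0.65] 53.4
stud_pad ['top'] [ 638.69 -129.39] 20.6
stud_pad ['scene'] [ 638.73 -127.97] 86.7
stud_pad ['top', 'scene'] [ 638.51 -129.39] 109.0
```

```bash
cat > ov.py <<'E'
from h import *
th=np.linspace(0,2*np.pi,60)
def ring(x,y,z,r): return np.c_[x+r*np.cos(th),y+r*np.sin(th),0*th+z]
def rect(x,y,z,a,b,w):
    p=np.array([[-a,-b,0],[a,-b,0],[a,b,0],[-a,b,0],[-a,-b,0]])/2.
    return p@R.from_euler('z',w).as_matrix().T+[x,y,z]
def draw(n,im,off,size,s,curves,fn):
    c=cv2.resize(im[off[1]:off[1]+size[1],off[0]:off[0]+size[0]],None,fx=s,fy=s,interpolation=cv2.INTER_CUBIC)
    for P in curves:
        uv=(proj(n,P)-off+.5)*s
        cv2.polylines(c,[np.int32(uv.round())],False,(255,0,255),1)
    cv2.imwrite(fn,c)
E
cat > q.py <<'E'
from ov import *
t=np.load('t.npy');s=np.load('s.npy')
mat=[ring(641,140,2,25),ring(641,140,82,25),ring(476,269,2,17.5),ring(476,269,62,17.5),ring(471,129.3,2,30),ring(471,129.3,28,30),rect(596,279,2,58,37,.65),rect(596,279,26,58,37,.65)]
pl=[ring(638.5,-129,7,33),ring(602,-275.7,28,23.5),ring(602,-275.7,3,23.5),ring(472.5,-281,28,31),ring(472.5,-281,3,31),rect(492.2,-143.5,27,58,37,-.45+0),rect(492.2,-143.5,13,86,64,-.45)]
draw('top',t,(180,180),(150,120),5,mat,'pics/oa.png')
draw('top',t,(340,180),(150,120),5,pl,'pics/ob.png')
draw('scene',s,(230,140),(130,115),5,mat,'pics/oc.png')
draw('scene',s,(40,210),(175,130),4.5,pl,'pics/od.png')
E
python3 q.py
```

```text
(no output)
```

View pics/oa.png

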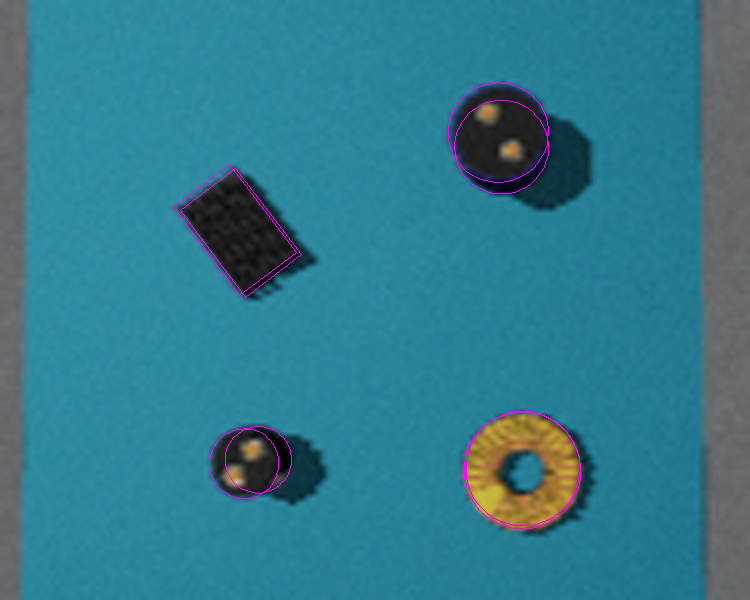

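View pics/ob.png

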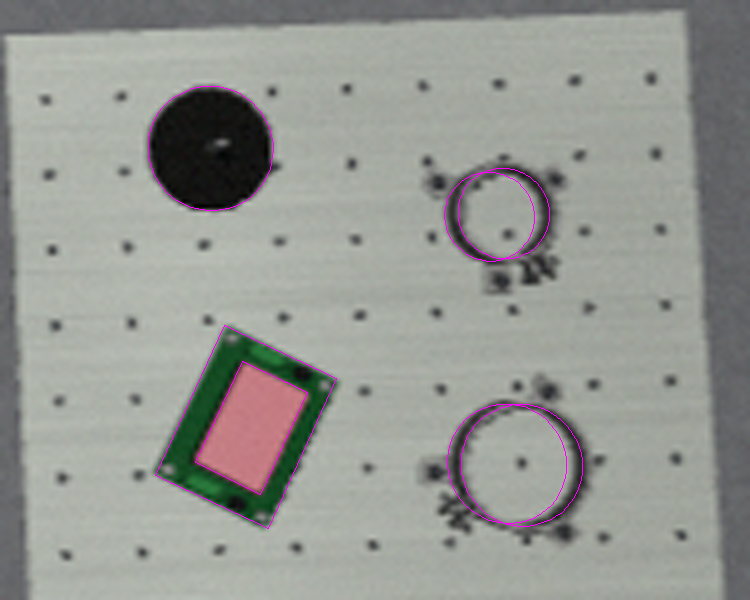

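View pics/oc.png

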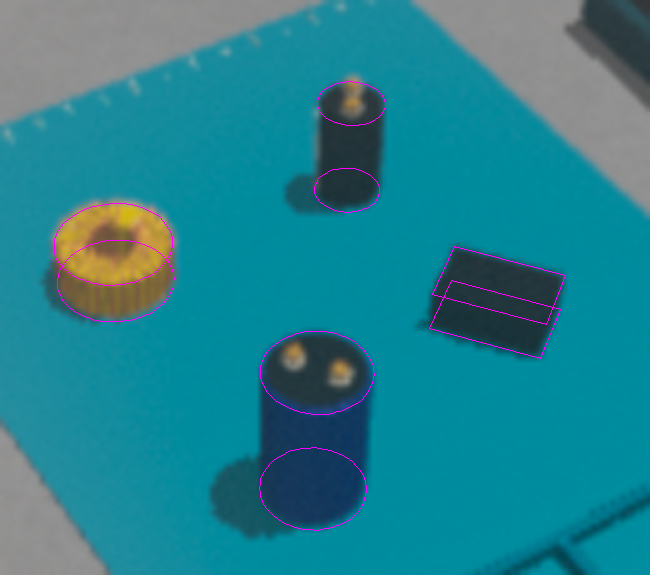

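View pics/od.png

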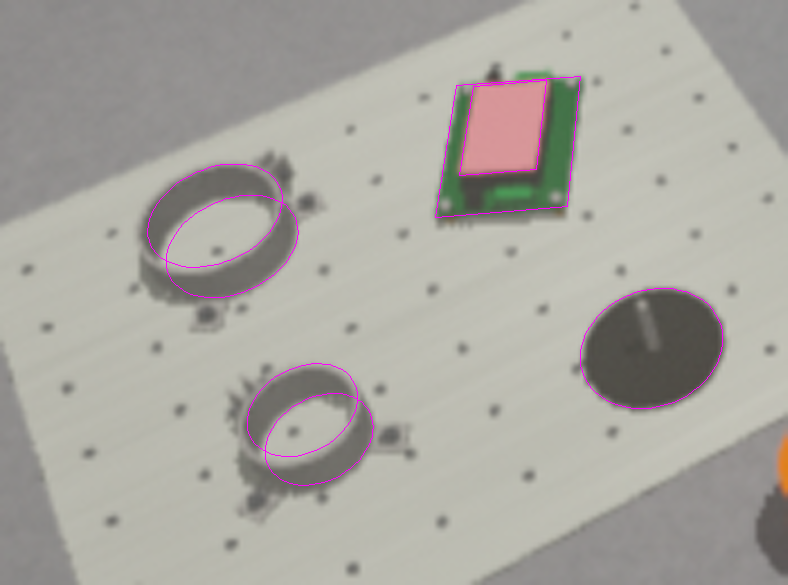

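```bash
cat > q2.py <<'E'
from ov import *
t=np.load('t.npy');s=np.load('s.npy')
pl=[]
for x,y,r in((603.5,-278.5,23.5),(473.5,-284,31)): pl+=[ring(x,y,28,r),ring(x,y,3,r),ring(x,y,28,r+3)]
draw('top',t,(420,205),(45,90),6,pl,'pics/ob2.png')
draw('scene',s,(60,235),(80,100),6,pl,'pics/od2.png')
a=cv2.imread('pics/ob2.png');b=cv2.imread('pics/od2.png')
h=max(len(a),len(b)); f=lambda i:cv2.copyMakeBorder(i,0,h-len(i),0,8,0)
cv2.imwrite('pics/o2.png',np.hstack([f(a),f(b)]))
E
python3 q2.py
```

```text
(no output)
```

View pics/o2.png

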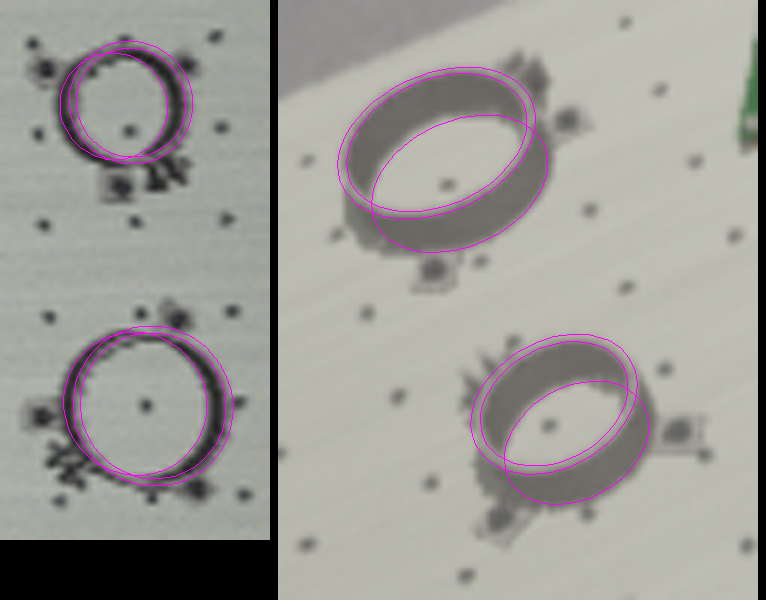

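```bash
cat > go.py <<'E'
# usage: go.py x y z [yaw]: shift still needed, tool axes in cm, spin in rad
import sys
from h import *
s=ctrl.read_state(); v=[float(a) for a in sys.argv[1:]]
M=R.from_euler('xyz',s['tool_rot']).as_matrix()
print('t',round(s['clock'],2),'pos',s['eef_pos'].round(1),'rot',s['tool_rot'].round(4),'F',s['force'].round(1),'w',round(s['width'],1),'q',s['qpos'].round(2))
if len(v)>=3:
    if len(v)>3:
        d=(v[3]-s['tool_rot'][2]+np.pi/2)%np.pi-np.pi/2; print('spin',round(-d,3),'alt',round(-d+np.pi*np.sign(d),3))
    print('shift cm',(M.T@(np.array(v[:3])-s['eef_pos'])/10).round(2))
E
python3 go.py 641 140 230
```

```text
t 2.0 pos [ 227.6 -608.8  231.3] rot [-3.1415 -0.      0.3577] F [-0.3  0.8 -0.8] w 85.2 q [ 1.15  0.63  0.04  1.52 -0.03  1.   -0.02]
shift cm [ 64.94 -55.67   0.13]
```

```bash
for i in 1; do python3 -m crank '[{"x":3.2,"y":-2.7},{"x":3.2,"y":-2.7},{"x":3.2,"y":-2.7},{"x":3.2,"y":-2.7},{"x":3.2,"y":-2.7}]'; done; python3 go.py 641 140 230
```

```text
t 2.0 pos [ 227.6 -608.8  231.3] rot [-3.1415 -0.      0.3577] F [-0.3  0.8 -0.8] w 85.2 q [ 1.15  0.63  0.04  1.52 -0.03  1.   -0.02]
shift cm [ 64.94 -55.67   0.13]invalid input at $[0]: expected keys x, y, z, spin
```

All four keys are needed in each row.

```bash
python3 -m crank '[{"x":3.2,"y":-2.7,"z":0,"spin":0},{"x":3.2,"y":-2.7,"z":0,"spin":0},{"x":3.2,"y":-2.7,"z":0,"spin":0},{"x":3.2,"y":-2.7,"z":0,"spin":0},{"x":3.2,"y":-2.7,"z":0,"spin":0}]'; python3 go.py 641 140 230
```

```text
clock: 2.5
eef_pos: [330.9, -424.9, 231.5]
tool_rot: [3.141, -0.0, 0.358]
force: [1.5, 0.4, 0.4]
width: 85.2
t 2.5 pos [ 330.9 -424.9  231.5] rot [ 3.1411e+00 -4.0000e-04  3.5750e-01] F [1.5 0.4 0.4] w 85.2 q [ 0.83  0.47  0.03  1.83 -0.02  0.84 -0.34]
shift cm [ 48.82 -42.07   0.15]
```

```bash
python3 -m crank '[{"x":4,"y":-3,"z":0,"spin":0},{"x":4,"y":-3,"z":0,"spin":0},{"x":4,"y":-3,"z":0,"spin":0},{"x":4,"y":-3,"z":0,"spin":0},{"x":4,"y":-3,"z":0,"spin":0}]'; python3 -m crank '[{"x":3.8,"y":-3.2,"z":0,"spin":0},{"x":3.8,"y":-3.2,"z":0,"spin":0},{"x":3.8,"y":-3.2,"z":0,"spin":0},{"x":3.8,"y":-3.2,"z":0,"spin":0},{"x":3.8,"y":-3.2,"z":0,"spin":0}]'; python3 go.py 641 140 150
```

```text
clock: 3.0
eef_pos: [466.0, -214.1, 231.6]
tool_rot: [3.141, -0.001, 0.358]
force: [0.8, -1.5, -0.4]
width: 85.6
clock: 3.5
eef_pos: [587.9, 2.5, 231.6]
tool_rot: [3.141, -0.001, 0.358]
force: [-0.3, -0.2, -0.0]
width: 85.3
t 3.5 pos [587.9   2.5 231.6] rot [ 3.1412e+00 -5.0000e-04  3.5780e-01] F [-0.3 -0.2 -0. ] w 85.3 q [-0.05  0.54 -0.    1.7   0.    0.91 -1.27]
shift cm [  9.79 -11.03   8.16]
```

```bash
python3 -m crank '[{"x":2.5,"y":-2.75,"z":1,"spin":0},{"x":2.5,"y":-2.75,"z":2,"spin":0},{"x":2.5,"y":-2.75,"z":3,"spin":0},{"x":2.3,"y":-2.75,"z":3,"spin":0},{"x":0,"y":0,"z":2.6,"spin":0}]'; python3 - <<'E'
from h import *
t=vision.get_image('top'); s=vision.get_image('scene')
st=ctrl.read_state(); p=st['eef_pos'];print(p)
a=cv2.resize(t[150:270,230:330],None,fx=5,fy=5);b=cv2.resize(s[130:260,240:350],None,fx=4.6,fy=4.6)
for z in (p[2],):
  for im,n,o,f in((a,'top',(230,150),5),(b,'scene',(240,130),4.6)):
    for q in(p,[641,140,82]):
        u=(proj(n,q)[0]-o+.5)*f; cv2.drawMarker(im,(int(u[0]),int(u[1])),(255,0,255),0,14,1)
h=600
f=lambda i:cv2.copyMakeBorder(i[:h],0,h-len(i[:h]),0,4,0)
cv2.imwrite('pics/g1.png',np.hstack([f(a),f(b)])[:, :800] if False else cv2.resize(np.hstack([f(a),f(b)]),None,fx=.78,fy=.78))
E
python3 go.py 641 140 40
```

```text
clock: 4.0
eef_pos: [640.8, 146.3, 113.7]
tool_rot: [-3.137, -0.003, 0.366]
force: [-0.2, 0.1, 0.0]
width: 85.4
[637.18375471 138.84535345 111.24763618]
t 4.1 pos [637.2 138.8 111.2] rot [-3.1404  0.0078  0.3604] F [-0.4 -0.1 -0.9] w 85.2 q [-0.26  0.77 -0.    1.61  0.    0.77 -1.47]
shift cm [0.45 0.04 7.12]
```

View pics/g1.png

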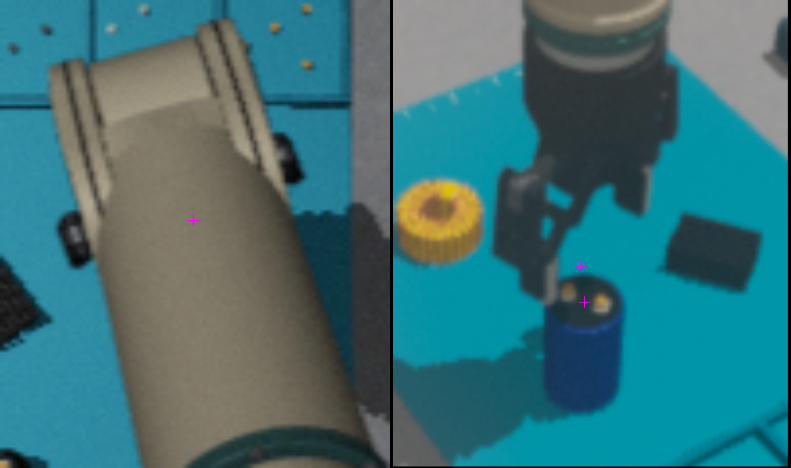

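```bash
python3 -m crank '[{"x":0,"y":0,"z":0,"spin":0},{"x":0,"y":0,"z":0,"spin":0}]'; python3 go.py 641 140 40; python3 - <<'E'
from h import *
s=vision.get_image('scene')
p=ctrl.read_state()['eef_pos'];print(p); M=R.from_euler('xyz',ctrl.read_state()['tool_rot']).as_matrix()
b=cv2.resize(s[150:250,250:350],None,fx=6,fy=6,interpolation=cv2.INTER_CUBIC)
for sg in(-1,1):
    # inner pad edges: at tip 13 mm back, +-42.5 along y
    c=[ (proj('scene',p+M@np.array([xx,sg*42.5,-13]))[0]-(250,150)+.5)*6 for xx in(-11,11)]
    cv2.line(b,*[tuple(int(v) for v in q) for q in c],(255,0,255),1)
cv2.imwrite('pics/g2.png',b)
E
```

```text
clock: 4.3
eef_pos: [641.6, 136.6, 117.2]
tool_rot: [3.14, -0.003, 0.356]
force: [0.7, 0.3, 0.3]
width: 85.4
t 4.3 pos [641.6 136.6 117.2] rot [ 3.1404e+00 -2.6000e-03  3.5580e-01] F [0.7 0.3 0.3] w 85.4 q [-0.25  0.76 -0.    1.6   0.    0.77 -1.47]
shift cm [ 0.05 -0.35  7.72]
[641.66046843 136.75494533 117.43555534]
```

View pics/g2.png

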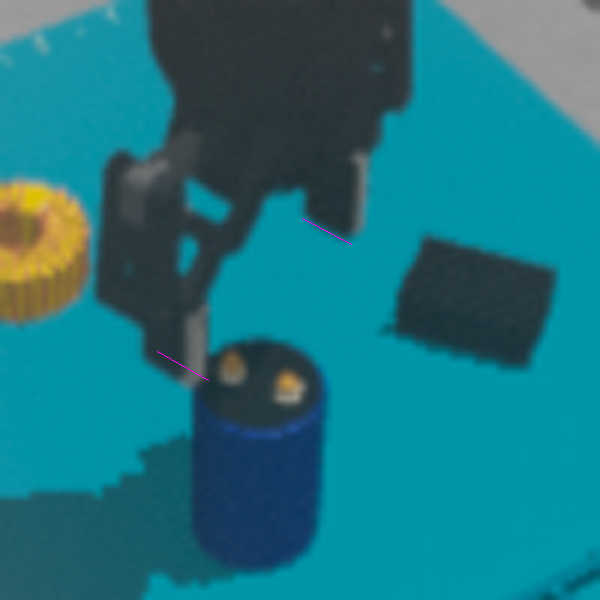

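```bash
python3 -m crank '[{"x":0,"y":-0.35,"z":1.5,"spin":0},{"x":0,"y":0,"z":2,"spin":0},{"x":0,"y":0,"z":2,"spin":0},{"x":0,"y":0,"z":1.5,"spin":0},{"x":0,"y":0,"z":0.7,"spin":0}]';python3 -m crank '[{"x":0,"y":0,"z":0,"spin":0},{"x":0,"y":0,"z":0,"spin":0}]'; python3 go.py 641 140 40
```

```text
clock: 4.85
eef_pos: [638.1, 140.9, 36.7]
tool_rot: [-3.141, 0.002, 0.357]
force: [0.3, -1.7, -0.1]
width: 85.2
clock: 5.05
eef_pos: [639.6, 141.3, 38.8]
tool_rot: [3.141, -0.001, 0.358]
force: [1.0, 0.1, -0.2]
width: 85.8
t 5.05 pos [639.6 141.3  38.8] rot [ 3.1415e+00 -1.1000e-03  3.5770e-01] F [ 1.   0.1 -0.2] w 85.8 q [-0.26  0.87 -0.    1.64  0.    0.63 -1.48]
shift cm [ 0.09  0.17 -0.12]
```

```bash
python3 -m crank '[{"x":0.1,"y":0.1,"z":0,"spin":0},{"x":0,"y":0,"z":0,"spin":0},{"x":0,"y":0,"z":0,"spin":0},{"x":0,"y":0,"z":0,"spin":0},{"x":0,"y":0,"z":0,"spin":0}]' 0;python3 -m crank '[{"x":0,"y":0,"z":0,"spin":0},{"x":0,"y":0,"z":0,"spin":0},{"x":0,"y":0,"z":0,"spin":0}]'; python3 go.py 641 140 40
```

```text
clock: 5.55
eef_pos: [641.2, 140.6, 39.3]
tool_rot: [3.141, -0.002, 0.358]
force: [0.5, -0.7, 6.0]
width: 49.1
clock: 5.85
eef_pos: [641.2, 140.6, 39.3]
tool_rot: [3.141, -0.002, 0.358]
force: [-0.4, -0.4, 6.1]
width: 49.0
t 5.85 pos [641.2 140.6  39.3] rot [ 3.1411e+00 -1.9000e-03  3.5750e-01] F [-0.4 -0.4  6.1] w 49.0 q [-0.26  0.87 -0.    1.63  0.    0.64 -1.48]
shift cm [-0.04  0.04 -0.07]
```

```bash
python3 -m crank '[{"x":0,"y":0,"z":-0.5,"spin":0},{"x":0,"y":0,"z":-1.5,"spin":0},{"x":0,"y":0,"z":-2.5,"spin":0},{"x":0,"y":0,"z":-2.5,"spin":0},{"x":0,"y":0,"z":-1.5,"spin":0}]';python3 go.py 473.5 -283.5 120
```

```text
clock: 6.35
eef_pos: [641.1, 141.0, 125.9]
tool_rot: [3.141, -0.003, 0.358]
force: [1.3, -0.5, -1.9]
width: 48.7
t 6.35 pos [641.1 141.  125.9] rot [ 3.1414e+00 -2.7000e-03  3.5790e-01] F [ 1.3 -0.5 -1.9] w 48.7 q [-0.26  0.75 -0.    1.59  0.    0.79 -1.47]
shift cm [-30.57  33.88   0.52]
```

```bash
python3 -m crank '[{"x":-1.2,"y":1.3,"z":0,"spin":0},{"x":-2.2,"y":2.4,"z":0,"spin":0},{"x":-2.5,"y":2.8,"z":0,"spin":0},{"x":-2.5,"y":2.8,"z":0,"spin":0},{"x":-2.5,"y":2.8,"z":0,"spin":0}]';python3 -m crank '[{"x":-2.5,"y":2.8,"z":0,"spin":0},{"x":-2.5,"y":2.8,"z":0,"spin":0},{"x":-2.5,"y":2.8,"z":0,"spin":0},{"x":-2.5,"y":2.8,"z":0,"spin":0},{"x":-2.5,"y":2.8,"z":0,"spin":0}]';python3 -m crank '[{"x":-2.5,"y":2.8,"z":0,"spin":0},{"x":-2.2,"y":2.4,"z":0,"spin":0},{"x":-1.5,"y":1.6,"z":0,"spin":0},{"x":-0.8,"y":1.0,"z":0,"spin":0},{"x":0,"y":0,"z":0,"spin":0}]';python3 go.py 473.5 -283.5 80
```

```text
clock: 6.85
eef_pos: [579.7, -12.1, 123.6]
tool_rot: [3.142, 0.0, 0.358]
force: [0.7, -1.7, -2.3]
width: 48.9
clock: 7.35
eef_pos: [511.8, -187.0, 123.7]
tool_rot: [3.142, -0.0, 0.358]
force: [0.3, -0.7, -1.8]
width: 48.7
clock: 7.85
eef_pos: [473.6, -285.2, 123.5]
tool_rot: [3.141, 0.0, 0.355]
force: [0.0, 0.2, -1.7]
width: 48.7
t 7.85 pos [ 473.6 -285.2  123.5] rot [3.1407e+00 4.0000e-04 3.5460e-01] F [ 0.   0.2 -1.7] w 48.7 q [ 0.54  0.64 -0.07  1.89  0.08  0.62 -0.8 ]
shift cm [ 0.06 -0.17  4.35]
```

```bash
python3 -m crank '[{"x":0,"y":-0.1,"z":1,"spin":0},{"x":0,"y":0,"z":1.6,"spin":0},{"x":0,"y":0,"z":1.4,"spin":0},{"x":0,"y":0,"z":0.6,"spin":0},{"x":0,"y":0,"z":0,"spin":0}]'; cat > look.py <<'E'
# look.py name camera: crop with clamp and held cylinder overlay
import sys; from ov import *
cam,fn,ox,oy,w,h,sc=sys.argv[1],sys.argv[2],*map(int,sys.argv[3:8])
im=vision.get_image(cam); p=ctrl.read_state()['eef_pos']; print(p.round(1))
cu=[]
for a in sys.argv[8:]:
    v=[float(x) for x in a.split(',')]
    if len(v)==4: cu.append(ring(*v))          # x,y,z,r
    elif len(v)==2: cu.append(ring(p[0],p[1],p[2]+v[0],v[1]))  # dz,r about tcp
    else: cu.append(rect(*v))
draw(cam,im,(ox,oy),(w,h),sc,cu,fn)
E
python3 look.py scene pics/p1.png 50 180 110 110 5 473.5,-283.5,28,31 -- 2>/dev/null || python3 look.py scene pics/p1.png 50 180 110 110 5 473.5,-283.5,28,31 -37.3,25; python3 go.py 473.5 -283.5 40.3
```

```text
clock: 8.35
eef_pos: [473.9, -280.3, 76.1]
tool_rot: [-3.139, 0.001, 0.36]
force: [-0.2, 0.2, -1.8]
width: 48.9
[ 474.3 -281.    76.9]
[ 474.5 -281.6   77.4]
t 8.45 pos [ 474.5 -281.6   77.4] rot [-3.1414e+00 -4.0000e-04  3.5920e-01] F [-0.2 -0.2 -1.5] w 48.9 q [ 0.53  0.71 -0.06  1.92  0.08  0.51 -0.81]
shift cm [-0.17  0.14  3.71]
```

View pics/p1.png

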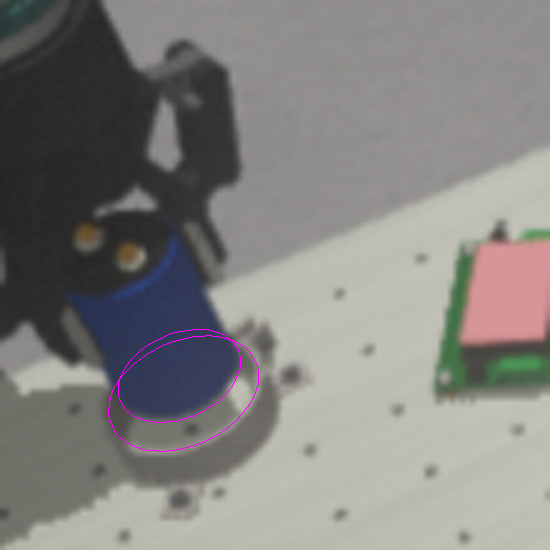

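The predicted can base (magenta, around (180,375)) matches the picture and sits inside the clamp rim. Lowering it now.

```bash
python3 -m crank '[{"x":-0.1,"y":0.15,"z":0.8,"spin":0},{"x":0,"y":0,"z":1.0,"spin":0},{"x":0,"y":0,"z":0.8,"spin":0},{"x":0,"y":0,"z":0.6,"spin":0},{"x":0,"y":0,"z":0,"spin":0}]'; python3 -m crank '[{"x":0,"y":0,"z":0,"spin":0},{"x":0,"y":0,"z":0,"spin":0}]';python3 go.py 473.5 -283.5 40.3
```

```text
clock: 8.95
eef_pos: [472.8, -283.8, 44.2]
tool_rot: [-3.14, 0.001, 0.358]
force: [-0.0, 0.1, -1.7]
width: 48.9
clock: 9.15
eef_pos: [473.8, -284.3, 45.5]
tool_rot: [3.141, -0.0, 0.358]
force: [-0.8, -0.2, -2.2]
width: 48.8
t 9.15 pos [ 473.8 -284.3   45.5] rot [ 3.1412e+00 -4.0000e-04  3.5770e-01] F [-0.8 -0.2 -2.2] w 48.8 q [ 0.53  0.76 -0.06  1.93  0.09  0.45 -0.81]
shift cm [ 0.   -0.09  0.52]
```

```bash
python3 -m crank '[{"x":0,"y":-0.1,"z":0.25,"spin":0},{"x":0,"y":0,"z":0.15,"spin":0},{"x":0,"y":0,"z":0.05,"spin":0},{"x":0,"y":0,"z":0,"spin":0},{"x":0,"y":0,"z":0,"spin":0}]'; python3 go.py 473.5 -283.5 40.3
```

```text
clock: 9.65
eef_pos: [473.2, -283.3, 40.9]
tool_rot: [3.141, -0.0, 0.358]
force: [-0.9, 0.5, -1.6]
width: 48.8
t 9.65 pos [ 473.2 -283.3   40.9] rot [ 3.1415e+00 -1.0000e-04  3.5770e-01] F [-0.9  0.5 -1.6] w 48.8 q [ 0.52  0.77 -0.06  1.93  0.09  0.44 -0.81]
shift cm [0.02 0.03 0.06]
```

```bash
python3 -m crank '[{"x":0,"y":0,"z":0.05,"spin":0},{"x":0,"y":0,"z":0.05,"spin":0},{"x":0,"y":0,"z":0,"spin":0}]'; python3 -m crank '[{"x":0,"y":0,"z":0.05,"spin":0},{"x":0,"y":0,"z":0.0,"spin":0},{"x":0,"y":0,"z":0,"spin":0}]'
```

```text
clock: 9.95
eef_pos: [473.3, -283.3, 40.3]
tool_rot: [3.141, -0.0, 0.358]
force: [-0.7, 0.3, 3.8]
width: 49.1
clock: 10.25
eef_pos: [473.3, -283.3, 40.2]
tool_rot: [3.141, -0.0, 0.358]
force: [-2.0, 0.4, 9.1]
width: 48.8
```

Touching down (Fz went from −1.6 to 9 N). Releasing.

```bash
python3 -m crank '[{"x":0,"y":0,"z":0,"spin":0},{"x":0,"y":0,"z":0,"spin":0},{"x":0,"y":0,"z":0,"spin":0},{"x":0,"y":0,"z":0,"spin":0}]' 90;python3 -m crank '[{"x":0,"y":0,"z":-1,"spin":0},{"x":0,"y":0,"z":-2,"spin":0},{"x":0,"y":0,"z":-3,"spin":0},{"x":0,"y":0,"z":-3,"spin":0},{"x":0,"y":0,"z":-2,"spin":0}]'; python3 go.py 476 269 150
```

```text
clock: 10.65
eef_pos: [473.2, -283.2, 39.1]
tool_rot: [-3.141, 0.0, 0.358]
force: [0.0, 0.1, -0.2]
width: 76.8
clock: 11.15
eef_pos: [473.9, -283.6, 152.0]
tool_rot: [3.14, -0.002, 0.358]
force: [0.5, -0.8, 0.3]
width: 77.3
t 11.15 pos [ 473.9 -283.6  152. ] rot [ 3.1395e+00 -1.9000e-03  3.5780e-01] F [ 0.5 -0.8  0.3] w 77.3 q [ 0.54  0.59 -0.08  1.87  0.07  0.68 -0.79]
shift cm [ 19.54 -51.69   0.13]
```

```bash
python3 -m crank '[{"x":0.8,"y":-2,"z":0,"spin":0},{"x":1.4,"y":-3.7,"z":0,"spin":0},{"x":1.6,"y":-4.2,"z":0,"spin":0},{"x":1.6,"y":-4.2,"z":0,"spin":0},{"x":1.6,"y":-4.2,"z":0,"spin":0}]';python3 -m crank '[{"x":1.6,"y":-4.2,"z":0,"spin":0},{"x":1.6,"y":-4.2,"z":0,"spin":0},{"x":1.6,"y":-4.2,"z":0,"spin":0},{"x":1.6,"y":-4.2,"z":0,"spin":0},{"x":1.6,"y":-4.2,"z":0,"spin":0}]';python3 go.py 476 269 110
```

```text
clock: 11.65
eef_pos: [474.6, -85.8, 150.1]
tool_rot: [3.141, -0.001, 0.357]
force: [1.1, 0.4, -0.5]
width: 77.0
clock: 12.15
eef_pos: [476.0, 139.3, 150.1]
tool_rot: [3.142, -0.001, 0.358]
force: [0.8, 0.3, 0.6]
width: 77.2
t 12.15 pos [476.  139.3 150.1] rot [ 3.1415e+00 -1.0000e-03  3.5780e-01] F [0.8 0.3 0.6] w 77.2 q [-0.33  0.53 -0.02  2.02  0.02  0.59 -1.57]
shift cm [  4.54 -12.15   4.01]
```

```bash
python3 look.py scene pics/p2.png 50 200 130 120 5 473.3,-283.3,83,25 473.5,-283.5,28,31
```

```text
[475.9 149.8 150.3]
```

View pics/p2.png

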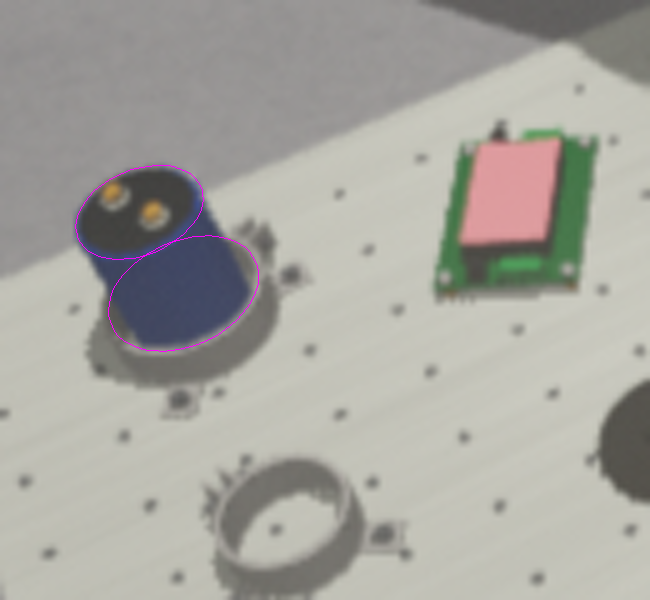

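The large can stands upright inside its ring (top ellipse at (140,212), as predicted). Next, the small can.

```bash
python3 go.py 476 269 110; python3 -m crank '[{"x":1.2,"y":-3.1,"z":0,"spin":0},{"x":1.2,"y":-3.1,"z":1,"spin":0},{"x":1,"y":-2.6,"z":1.5,"spin":0},{"x":0.7,"y":-2,"z":1.5,"spin":0},{"x":0.1,"y":-0.6,"z":0,"spin":0}]';python3 -m crank '[{"x":0,"y":0,"z":0,"spin":0},{"x":0,"y":0,"z":0,"spin":0}]'; python3 go.py 476 269 32
```

```text
t 12.2 pos [475.9 149.8 150.3] rot [-3.1354 -0.0052  0.369 ] F [ 1.2  7.1 -0.5] w 77.0 q [-0.34  0.53 -0.03  2.02  0.01  0.59 -1.57]
shift cm [  4.29 -11.09   4.12]
clock: 12.7
eef_pos: [474.0, 261.3, 108.3]
tool_rot: [-3.14, 0.002, 0.362]
force: [-0.4, 0.7, 1.4]
width: 76.8
clock: 12.9
eef_pos: [476.0, 257.4, 110.2]
tool_rot: [3.141, -0.001, 0.356]
force: [0.5, -0.1, -0.4]
width: 76.9
t 12.9 pos [476.  257.4 110.2] rot [ 3.1407e+00 -6.0000e-04  3.5630e-01] F [ 0.5 -0.1 -0.4] w 76.9 q [-0.55  0.64  0.    1.93  0.    0.56 -1.76]
shift cm [ 0.4  -1.1   7.82]
```

```bash
python3 -m crank '[{"x":0.4,"y":-1.1,"z":0,"spin":0},{"x":0,"y":0,"z":1.0,"spin":0},{"x":0,"y":0,"z":1.5,"spin":0},{"x":0,"y":0,"z":1,"spin":0},{"x":0,"y":0,"z":0,"spin":0}]';python3 look.py scene pics/p3.png 250 110 100 100 6 476,269,62,17.5 476,269,2,17.5 0,3;python3 go.py 476 269 32
```

```text
clock: 13.4
eef_pos: [474.4, 269.7, 72.8]
tool_rot: [3.141, 0.003, 0.357]
force: [-0.4, 0.6, 0.3]
width: 76.7
[474.9 270.   73.5]
t 13.45 pos [474.9 270.   73.5] rot [3.1411e+00 1.8000e-03 3.5750e-01] F [-0.  -0.6  0.7] w 76.8 q [-0.57  0.71  0.    1.94 -0.    0.5  -1.78]
shift cm [0.08 0.13 4.15]
```

View pics/p3.png

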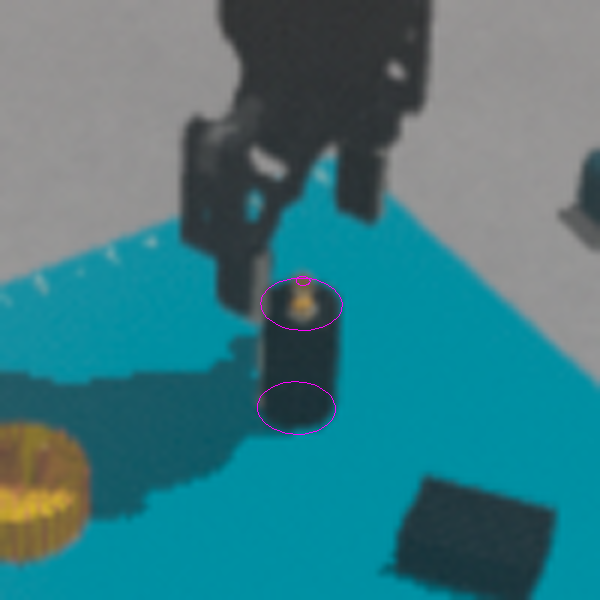

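```bash
python3 -m crank '[{"x":0,"y":0.1,"z":1,"spin":0},{"x":0,"y":0,"z":1.5,"spin":0},{"x":0,"y":0,"z":1.1,"spin":0},{"x":0,"y":0,"z":0.5,"spin":0},{"x":0,"y":0,"z":0,"spin":0}]';python3 -m crank '[{"x":0,"y":0,"z":0,"spin":0},{"x":0,"y":0,"z":0,"spin":0},{"x":0,"y":0,"z":0,"spin":0},{"x":0,"y":0,"z":0,"spin":0},{"x":0,"y":0,"z":0,"spin":0}]' 0;python3 -m crank '[{"x":0,"y":0,"z":0,"spin":0},{"x":0,"y":0,"z":0,"spin":0},{"x":0,"y":0,"z":0,"spin":0}]'; python3 go.py 476 269 32
```

```text
clock: 13.95
eef_pos: [475.3, 269.4, 32.6]
tool_rot: [3.141, 0.001, 0.358]
force: [0.4, 0.8, 0.7]
width: 77.1
clock: 14.45
eef_pos: [476.2, 270.0, 34.1]
tool_rot: [-3.141, -0.001, 0.358]
force: [-1.2, -0.4, 6.0]
width: 33.1
clock: 14.75
eef_pos: [476.2, 270.0, 34.1]
tool_rot: [-3.141, -0.001, 0.358]
force: [-0.1, -0.3, 5.7]
width: 32.9
t 14.75 pos [476.2 270.   34.1] rot [-3.1413e+00 -1.3000e-03  3.5780e-01] F [-0.1 -0.3  5.7] w 32.9 q [-0.57  0.78 -0.    1.95  0.    0.41 -1.78]
shift cm [-0.05  0.09  0.21]
```

```bash
python3 -m crank '[{"x":0,"y":0,"z":-0.5,"spin":0},{"x":0,"y":0,"z":-1.5,"spin":0},{"x":0,"y":0,"z":-2.5,"spin":0},{"x":0,"y":0,"z":-2.5,"spin":0},{"x":0,"y":0,"z":-1.5,"spin":0}]';python3 go.py 603 -277.5 120
```

```text
clock: 15.25
eef_pos: [476.2, 269.9, 120.1]
tool_rot: [-3.141, -0.002, 0.358]
force: [-1.1, 0.4, -1.4]
width: 33.7
t 15.25 pos [476.2 269.9 120.1] rot [-3.1413e+00 -1.8000e-03  3.5770e-01] F [-1.1  0.4 -1.4] w 33.7 q [-0.57  0.64  0.    1.91 -0.    0.59 -1.78]
shift cm [-7.290e+00  5.571e+01 -2.000e-02]
```

```bash
python3 -m crank '[{"x":-0.2,"y":1.5,"z":0,"spin":0},{"x":-0.4,"y":3,"z":0,"spin":0},{"x":-0.5,"y":4,"z":0,"spin":0},{"x":-0.5,"y":4,"z":0,"spin":0},{"x":-0.5,"y":4,"z":0,"spin":0}]';python3 -m crank '[{"x":-0.55,"y":4,"z":0,"spin":0},{"x":-0.55,"y":4,"z":0,"spin":0},{"x":-0.55,"y":4,"z":0,"spin":0},{"x":-0.55,"y":4,"z":0,"spin":0},{"x":-0.55,"y":4,"z":0,"spin":0}]';python3 -m crank '[{"x":-0.6,"y":4,"z":0,"spin":0},{"x":-0.6,"y":4,"z":0,"spin":0},{"x":-0.5,"y":3.6,"z":0,"spin":0},{"x":-0.4,"y":3,"z":0,"spin":0},{"x":-0.3,"y":2,"z":0,"spin":0}]';python3 go.py 603 -277.5 75
```

```text
clock: 15.75
eef_pos: [513.2, 104.7, 117.3]
tool_rot: [3.141, 0.002, 0.357]
force: [0.8, -0.5, -0.4]
width: 33.6
clock: 16.25
eef_pos: [556.8, -92.3, 117.1]
tool_rot: [-3.141, 0.002, 0.357]
force: [0.7, 0.1, -0.9]
width: 33.3
clock: 16.75
eef_pos: [591.7, -257.8, 116.7]
tool_rot: [3.141, 0.003, 0.354]
force: [-0.5, 0.7, -1.4]
width: 33.7
t 16.75 pos [ 591.7 -257.8  116.7] rot [3.1413e+00 2.8000e-03 3.5380e-01] F [-0.5  0.7 -1.4] w 33.7 q [ 0.42  0.75 -0.09  1.63  0.09  0.77 -0.93]
shift cm [0.39 2.24 4.17]
```

```bash
python3 -m crank '[{"x":0.2,"y":1.4,"z":1,"spin":0},{"x":0.1,"y":0.9,"z":1.5,"spin":0},{"x":0,"y":0,"z":1.2,"spin":0},{"x":0,"y":0,"z":0.5,"spin":0},{"x":0,"y":0,"z":0,"spin":0}]';python3 -m crank '[{"x":0,"y":0,"z":0,"spin":0},{"x":0,"y":0,"z":0,"spin":0}]';python3 look.py scene pics/p4.png 60 240 100 100 6 603,-277.5,28,23.5 -32.1,17.5; python3 go.py 603 -277.5 35.1
```

```text
clock: 17.25
eef_pos: [603.6, -271.4, 74.5]
tool_rot: [-3.138, 0.002, 0.36]
force: [0.2, 0.2, -0.7]
width: 33.4
clock: 17.45
eef_pos: [605.2, -273.0, 77.0]
tool_rot: [3.141, -0.001, 0.359]
force: [-0.2, -0.5, -0.3]
width: 33.7
[ 605.2 -273.2   77.1]
t 17.5 pos [ 605.2 -273.2   77.1] rot [ 3.1408e+00 -1.0000e-03  3.5850e-01] F [0.4 0.1 0.1] w 33.2 q [ 0.43  0.83 -0.09  1.59  0.1   0.72 -0.91]
shift cm [-0.36  0.32  4.2 ]
```

View pics/p4.png

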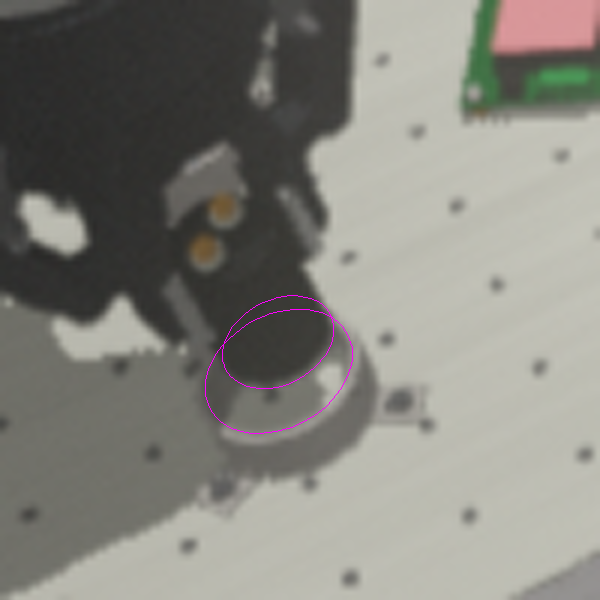

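```bash
python3 -m crank '[{"x":-0.3,"y":0.3,"z":0,"spin":0},{"x":0,"y":0,"z":1.2,"spin":0},{"x":0,"y":0,"z":1.2,"spin":0},{"x":0,"y":0,"z":0.8,"spin":0},{"x":0,"y":0,"z":0.4,"spin":0}]';python3 -m crank '[{"x":0,"y":0,"z":0,"spin":0},{"x":0,"y":0,"z":0,"spin":0},{"x":0,"y":0,"z":0,"spin":0}]'; python3 go.py 603 -277.5 35.1
```

```text
clock: 18.0
eef_pos: [601.9, -276.9, 38.4]
tool_rot: [-3.14, 0.002, 0.358]
force: [-0.8, 0.1, -0.5]
width: 33.5
clock: 18.3
eef_pos: [603.3, -277.6, 40.7]
tool_rot: [3.141, -0.001, 0.358]
force: [0.4, -0.4, -0.8]
width: 33.1
t 18.3 pos [ 603.3 -277.6   40.7] rot [ 3.141e+00 -7.000e-04  3.578e-01] F [ 0.4 -0.4 -0.8] w 33.1 q [ 0.44  0.88 -0.08  1.61  0.11  0.66 -0.91]
shift cm [-0.02 -0.02  0.56]
```

```bash
python3 -m crank '[{"x":0,"y":0,"z":0.2,"spin":0},{"x":0,"y":0,"z":0.2,"spin":0},{"x":0,"y":0,"z":0.1,"spin":0},{"x":0,"y":0,"z":0,"spin":0},{"x":0,"y":0,"z":0,"spin":0}]';python3 -m crank '[{"x":0,"y":0,"z":0.05,"spin":0},{"x":0,"y":0,"z":0.05,"spin":0},{"x":0,"y":0,"z":0,"spin":0}]'; python3 go.py 603 -277.5 35.1
```

```text
clock: 18.8
eef_pos: [602.9, -277.4, 35.3]
tool_rot: [3.142, -0.0, 0.358]
force: [0.9, -0.5, -0.9]
width: 33.5
clock: 19.1
eef_pos: [603.0, -277.5, 35.2]
tool_rot: [3.141, -0.0, 0.358]
force: [-2.0, 1.1, 4.5]
width: 33.7
t 19.1 pos [ 603.  -277.5   35.2] rot [ 3.1414e+00 -2.0000e-04  3.5770e-01] F [-2.   1.1  4.5] w 33.7 q [ 0.44  0.89 -0.08  1.61  0.11  0.65 -0.91]
shift cm [0.   0.   0.01]
```

```bash
python3 -m crank '[{"x":0,"y":0,"z":0,"spin":0},{"x":0,"y":0,"z":0,"spin":0},{"x":0,"y":0,"z":0,"spin":0},{"x":0,"y":0,"z":0,"spin":0}]' 75;python3 -m crank '[{"x":0,"y":0,"z":-1,"spin":0},{"x":0,"y":0,"z":-2,"spin":0},{"x":0,"y":0,"z":-3,"spin":0},{"x":0,"y":0,"z":-3,"spin":0},{"x":0,"y":0,"z":-2,"spin":0}]'; python3 go.py 471 129.3 150
```

```text
clock: 19.5
eef_pos: [602.8, -277.5, 34.2]
tool_rot: [-3.142, 0.0, 0.358]
force: [-0.1, -0.6, -0.4]
width: 63.9
clock: 20.0
eef_pos: [603.9, -277.9, 147.5]
tool_rot: [3.139, -0.003, 0.358]
force: [0.0, 0.1, 0.8]
width: 64.4
t 20.0 pos [ 603.9 -277.9  147.5] rot [ 3.1393e+00 -2.5000e-03  3.5770e-01] F [0.  0.1 0.8] w 64.4 q [ 0.45  0.74 -0.1   1.55  0.09  0.85 -0.9 ]
shift cm [  1.81 -42.79  -0.35]
```

```bash
python3 -m crank '[{"x":0.1,"y":-2,"z":0,"spin":0},{"x":0.1,"y":-3.5,"z":0,"spin":0},{"x":0.2,"y":-4.2,"z":0,"spin":0},{"x":0.2,"y":-4.2,"z":0,"spin":0},{"x":0.2,"y":-4.2,"z":0,"spin":0}]' 100;python3 -m crank '[{"x":0.2,"y":-4.2,"z":0,"spin":0},{"x":0.2,"y":-4.2,"z":0,"spin":0},{"x":0.2,"y":-4.2,"z":0,"spin":0},{"x":0.2,"y":-4.2,"z":0,"spin":0},{"x":0.2,"y":-3.5,"z":0,"spin":0}]';python3 look.py scene pics/p5.png 50 200 130 120 5 603,-277.5,63,17.5 603,-277.5,28,23.5;python3 go.py 471 129.3 60
```

```text
clock: 20.5
eef_pos: [546.6, -103.8, 145.2]
tool_rot: [3.141, -0.001, 0.357]
force: [0.8, 0.0, -0.0]
width: 85.5
clock: 21.0
eef_pos: [484.6, 91.0, 145.2]
tool_rot: [-3.141, -0.001, 0.359]
force: [-0.1, 0.7, 0.6]
width: 85.4
[482.6  97.7 145.1]
t 21.05 pos [482.6  97.7 145.1] rot [-3.1365e+00 -1.3000e-03  3.6710e-01] F [-2.1  5.3  0.5] w 85.5 q [-0.21  0.54 -0.06  2.04  0.05  0.57 -1.51]
shift cm [ 0.04 -3.32  8.53]
```

View pics/p5.png

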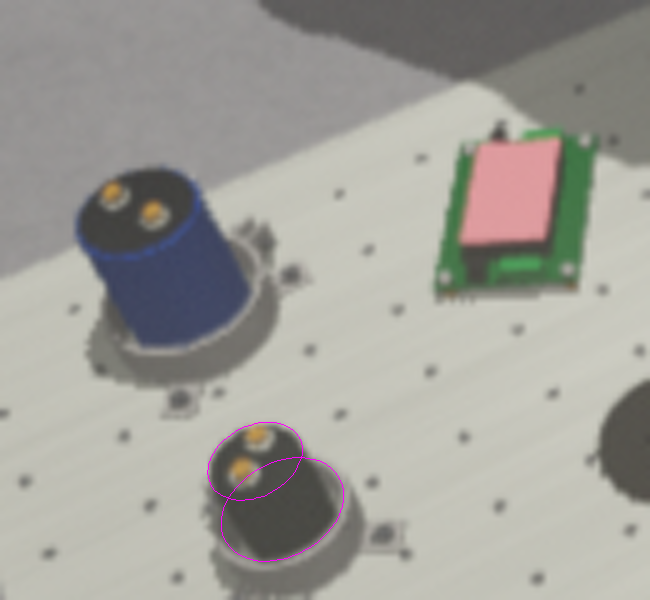

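Both cans are upright inside their rings. Next, the choke.

```bash
python3 -m crank '[{"x":0,"y":-1.8,"z":1.5,"spin":0},{"x":0,"y":-1.2,"z":2,"spin":0},{"x":0,"y":0,"z":2,"spin":0},{"x":0,"y":0,"z":1.5,"spin":0},{"x":0,"y":0,"z":0.5,"spin":0}]';python3 -m crank '[{"x":0,"y":0,"z":0,"spin":0},{"x":0,"y":0,"z":0,"spin":0}]'; python3 go.py 471 129.3 4
```

```text
clock: 21.55
eef_pos: [474.4, 116.5, 68.6]
tool_rot: [-3.142, 0.001, 0.358]
force: [0.1, -0.9, 0.2]
width: 85.1
clock: 21.75
eef_pos: [475.4, 116.6, 70.1]
tool_rot: [3.141, -0.001, 0.357]
force: [0.5, 0.6, 1.1]
width: 85.4
t 21.75 pos [475.4 116.6  70.1] rot [ 3.1415e+00 -1.3000e-03  3.5740e-01] F [0.5 0.6 1.1] w 85.4 q [-0.27  0.67 -0.04  2.09  0.06  0.38 -1.57]
shift cm [ 0.02 -1.35  6.61]
```

```bash
python3 -m crank '[{"x":0,"y":-1.35,"z":0,"spin":0},{"x":0,"y":0,"z":1,"spin":0},{"x":0,"y":0,"z":1,"spin":0},{"x":0,"y":0,"z":0,"spin":0},{"x":0,"y":0,"z":0,"spin":0}]';python3 look.py scene pics/p6.png 200 130 110 110 5 471,129.3,28,30 471,129.3,28,12 0,3;python3 go.py 471 129.3 4
```

```text
clock: 22.25
eef_pos: [469.9, 128.5, 48.9]
tool_rot: [3.141, 0.001, 0.357]
force: [-0.3, -0.3, 1.0]
width: 84.9
[470.1 128.7  49.1]
t 22.3 pos [470.1 128.7  49.1] rot [3.1413e+00 5.0000e-04 3.5700e-01] F [-0.4  0.6 -0.2] w 85.7 q [-0.31  0.71 -0.03  2.11  0.06  0.33 -1.6 ]
shift cm [ 0.11 -0.02  4.51]
```

View pics/p6.png

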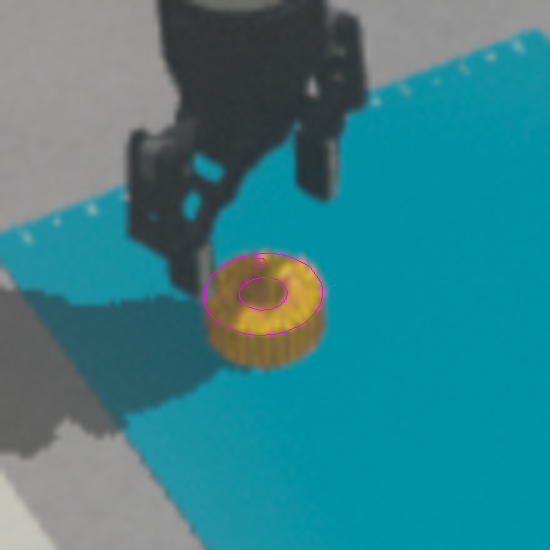

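```bash
python3 -m crank '[{"x":0.05,"y":0,"z":1,"spin":0},{"x":0,"y":0,"z":1.4,"spin":0},{"x":0,"y":0,"z":1.1,"spin":0},{"x":0,"y":0,"z":0.6,"spin":0},{"x":0,"y":0,"z":0.2,"spin":0}]';python3 -m crank '[{"x":0,"y":0,"z":0,"spin":0},{"x":0,"y":0,"z":0,"spin":0},{"x":0,"y":0,"z":0,"spin":0}]';python3 go.py 471 129.3 4
```

```text
clock: 22.8
eef_pos: [470.1, 129.3, 5.4]
tool_rot: [3.142, 0.001, 0.358]
force: [0.0, -0.6, 1.1]
width: 85.0
clock: 23.1
eef_pos: [470.8, 129.5, 6.7]
tool_rot: [3.142, -0.001, 0.358]
force: [0.2, 0.4, 0.6]
width: 85.6
t 23.1 pos [470.8 129.5   6.7] rot [ 3.1416e+00 -9.0000e-04  3.5770e-01] F [0.2 0.4 0.6] w 85.6 q [-0.3   0.79 -0.03  2.11  0.1   0.24 -1.64]
shift cm [0.01 0.03 0.27]
```

Joint 6 is at 0.24, against a limit of 0.23, so I'll grip at this height. There is still enough pad overlap.

```bash
python3 -m crank '[{"x":0,"y":0,"z":0,"spin":0},{"x":0,"y":0,"z":0,"spin":0},{"x":0,"y":0,"z":0,"spin":0},{"x":0,"y":0,"z":0,"spin":0},{"x":0,"y":0,"z":0,"spin":0}]' 0;python3 -m crank '[{"x":0,"y":0,"z":0,"spin":0},{"x":0,"y":0,"z":0,"spin":0}]';python3 go.py 471 129.3 6.7
```

```text
clock: 23.6
eef_pos: [470.7, 129.7, 7.0]
tool_rot: [-3.142, -0.001, 0.358]
force: [-0.1, 0.3, 6.6]
width: 57.1
clock: 23.8
eef_pos: [470.7, 129.7, 7.0]
tool_rot: [-3.142, -0.001, 0.358]
force: [-0.1, -0.5, 5.4]
width: 56.8
t 23.8 pos [470.7 129.7   7. ] rot [-3.1415e+00 -9.0000e-04  3.5810e-01] F [-0.1 -0.5  5.4] w 56.8 q [-0.3   0.79 -0.03  2.11  0.1   0.24 -1.64]
shift cm [0.01 0.05 0.03]
```

```bash
python3 -m crank '[{"x":0,"y":0,"z":-0.5,"spin":0},{"x":0,"y":0,"z":-1.5,"spin":0},{"x":0,"y":0,"z":-2.8,"spin":0},{"x":0,"y":0,"z":-2.8,"spin":0},{"x":0,"y":0,"z":-1.5,"spin":0}]';python3 go.py 638.5 -128.7 90
```

```text
clock: 24.3
eef_pos: [471.1, 129.6, 99.3]
tool_rot: [3.141, -0.002, 0.358]
force: [0.5, 1.0, -2.0]
width: 56.4
t 24.3 pos [471.1 129.6  99.3] rot [ 3.1414e+00 -2.1000e-03  3.5770e-01] F [ 0.5  1.  -2. ] w 56.4 q [-0.28  0.61 -0.07  2.08  0.09  0.45 -1.63]
shift cm [ 6.64 30.05  0.95]
```

```bash
python3 -m crank '[{"x":0.3,"y":1.5,"z":0,"spin":0},{"x":0.7,"y":3,"z":0,"spin":0},{"x":0.9,"y":3.7,"z":0,"spin":0},{"x":0.9,"y":3.7,"z":0,"spin":0},{"x":0.9,"y":3.7,"z":0,"spin":0}]';python3 -m crank '[{"x":0.8,"y":3.7,"z":0,"spin":0},{"x":0.8,"y":3.7,"z":0,"spin":0},{"x":0.6,"y":3,"z":0,"spin":0},{"x":0.4,"y":2.2,"z":0,"spin":0},{"x":0.2,"y":1.2,"z":0,"spin":0}]';python3 -m crank '[{"x":0.1,"y":0.5,"z":0,"spin":0},{"x":0,"y":0,"z":0,"spin":0},{"x":0,"y":0,"z":0,"spin":0}]';python3 go.py 638.5 -128.7 65
```

```text
clock: 24.8
eef_pos: [560.0, -5.1, 97.4]
tool_rot: [-3.141, 0.001, 0.358]
force: [0.1, 0.4, -2.5]
width: 57.3
clock: 25.3
eef_pos: [634.5, -126.1, 97.0]
tool_rot: [3.141, 0.001, 0.355]
force: [-0.0, -0.2, -1.2]
width: 57.3
clock: 25.6
eef_pos: [636.4, -125.6, 97.3]
tool_rot: [-3.14, 0.001, 0.36]
force: [-0.4, 0.6, -2.1]
width: 56.6
t 25.6 pos [ 636.4 -125.6   97.3] rot [-3.140e+00  5.000e-04  3.595e-01] F [-0.4  0.6 -2.1] w 56.6 q [ 0.23  0.79 -0.13  1.63  0.14  0.74 -1.18]
shift cm [0.09 0.37 3.23]
```

```bash
python3 -m crank '[{"x":0.1,"y":0.3,"z":1,"spin":0},{"x":0,"y":0,"z":1.2,"spin":0},{"x":0,"y":0,"z":0.8,"spin":0},{"x":0,"y":0,"z":0,"spin":0},{"x":0,"y":0,"z":0,"spin":0}]';python3 look.py scene pics/p7.png 120 215 110 110 5 638.5,-128.7,7,33 638.5,-128.7,41,3 -5,30;python3 go.py 638.5 -128.7 12
```

```text
clock: 26.1
eef_pos: [638.7, -129.7, 66.7]
tool_rot: [-3.141, 0.001, 0.358]
force: [0.6, 0.5, -1.6]
width: 57.4
[ 639.1 -129.9   67.2]
t 26.15 pos [ 639.1 -129.9   67.2] rot [-3.1415 -0.      0.3579] F [ 0.6 -0.7 -2.1] w 56.6 q [ 0.23  0.83 -0.13  1.63  0.15  0.69 -1.18]
shift cm [-0.02 -0.13  5.52]
```

View pics/p7.png

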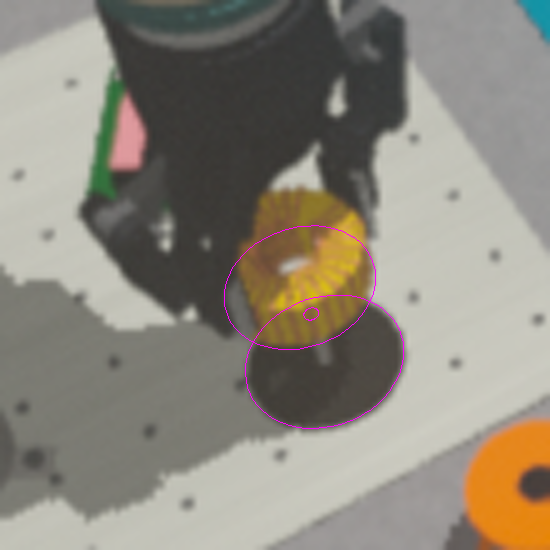

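```bash
cat > k.py <<'E'
from ov import *
s=vision.get_image('scene');t=vision.get_image('top');st=ctrl.read_state();p=st['eef_pos'];print(p,st['torque'],st['force'])
cu=[ring(p[0],p[1],p[2]-5,30),ring(p[0],p[1],p[2]+21,30),ring(p[0],p[1],p[2]+21,12)]
draw('scene',s,(150,235),(60,60),10,cu,'pics/k1.png')
draw('scene',s,(150,235),(60,60),10,[],'pics/k2.png')
draw('top',t,(340,170),(80,60),8,cu,'pics/k3.png')
E
python3 k.py
```

```text
[ 639.39523565 -129.99037109   67.72493007] [-0.02658884  0.01361996  0.01367295] [-0.24652696  0.22221057 -2.82927855]
```

View pics/k1.png

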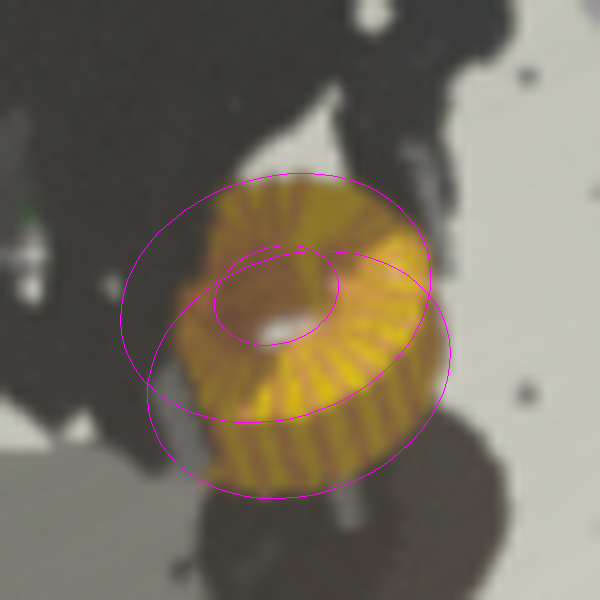

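View pics/k3.png

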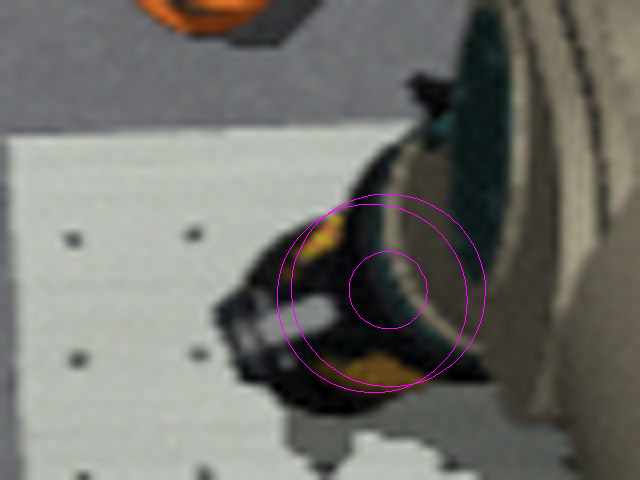

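The choke is level. Its lower and right edges match the overlay, and the left finger hides the rest. Lowering it over the stud.

```bash
python3 -m crank '[{"x":0,"y":-0.1,"z":1,"spin":0},{"x":0,"y":0,"z":1.2,"spin":0},{"x":0,"y":0,"z":1.2,"spin":0},{"x":0,"y":0,"z":1.0,"spin":0},{"x":0,"y":0,"z":0.4,"spin":0}]';python3 -m crank '[{"x":0,"y":0,"z":0,"spin":0},{"x":0,"y":0,"z":0,"spin":0},{"x":0,"y":0,"z":0,"spin":0}]';python3 go.py 638.5 -128.7 12
```

```text
clock: 26.75
eef_pos: [637.5, -128.9, 17.3]
tool_rot: [-3.14, 0.002, 0.358]
force: [-0.7, -0.3, -2.3]
width: 56.9
clock: 27.05
eef_pos: [639.2, -129.1, 19.9]
tool_rot: [3.141, -0.001, 0.358]
force: [0.5, -0.8, -2.0]
width: 57.2
t 27.05 pos [ 639.2 -129.1   19.9] rot [ 3.141e+00 -1.100e-03  3.577e-01] F [ 0.5 -0.8 -2. ] w 57.2 q [ 0.22  0.9  -0.11  1.65  0.16  0.61 -1.19]
shift cm [-0.05 -0.06  0.79]
```

```bash
python3 -m crank '[{"x":0,"y":0,"z":0.25,"spin":0},{"x":0,"y":0,"z":0.25,"spin":0},{"x":0,"y":0,"z":0.15,"spin":0},{"x":0,"y":0,"z":0,"spin":0},{"x":0,"y":0,"z":0,"spin":0}]';python3 -m crank '[{"x":0,"y":0,"z":0.1,"spin":0},{"x":0,"y":0,"z":0.05,"spin":0},{"x":0,"y":0,"z":0,"spin":0}]';python3 go.py 638.5 -128.7 12
```

```text
clock: 27.55
eef_pos: [638.6, -129.0, 12.8]
tool_rot: [-3.142, 0.0, 0.358]
force: [-0.3, -0.5, -1.8]
width: 56.7
clock: 27.85
eef_pos: [638.9, -129.0, 12.1]
tool_rot: [3.141, -0.0, 0.358]
force: [-2.2, 0.1, 4.2]
width: 56.9
t 27.85 pos [ 638.9 -129.    12.1] rot [ 3.1413e+00 -4.0000e-04  3.5780e-01] F [-2.2  0.1  4.2] w 56.9 q [ 0.22  0.91 -0.11  1.65  0.16  0.59 -1.19]
shift cm [-0.03 -0.05  0.01]
```

```bash
python3 -m crank '[{"x":0,"y":0,"z":0,"spin":0},{"x":0,"y":0,"z":0,"spin":0},{"x":0,"y":0,"z":0,"spin":0},{"x":0,"y":0,"z":0,"spin":0}]' 95;python3 -m crank '[{"x":0,"y":0,"z":-1,"spin":0},{"x":0,"y":0,"z":-2,"spin":0},{"x":0,"y":0,"z":-3,"spin":0},{"x":0,"y":0,"z":-3,"spin":0},{"x":0,"y":0,"z":-2,"spin":0}]'; python3 go.py 596 279 120 0.65
```

```text
clock: 28.25
eef_pos: [638.7, -129.0, 11.2]
tool_rot: [-3.142, -0.0, 0.358]
force: [0.9, 0.6, -1.5]
width: 80.9
clock: 28.75
eef_pos: [639.8, -129.1, 124.3]
tool_rot: [3.14, -0.003, 0.358]
force: [-0.1, -0.1, -0.8]
width: 80.8
t 28.75 pos [ 639.8 -129.1  124.3] rot [ 3.1401e+00 -2.9000e-03  3.5780e-01] F [-0.1 -0.1 -0.8] w 80.8 q [ 0.24  0.75 -0.14  1.61  0.13  0.79 -1.17]
spin -0.292 alt 2.849
shift cm [ 10.19 -39.76   0.4 ]
```

```bash
python3 -m crank '[{"x":0.5,"y":-2,"z":0,"spin":0},{"x":0.9,"y":-3.5,"z":0,"spin":0},{"x":1.1,"y":-4.2,"z":0,"spin":0},{"x":1.1,"y":-4.2,"z":0,"spin":0},{"x":1.1,"y":-4.2,"z":0,"spin":0}]';python3 -m crank '[{"x":1.1,"y":-4.2,"z":0,"spin":0},{"x":1.1,"y":-4.2,"z":0,"spin":0},{"x":1.1,"y":-4.2,"z":0,"spin":0},{"x":0.9,"y":-3.5,"z":0,"spin":0},{"x":0.7,"y":-2.5,"z":0,"spin":0}]';python3 -m crank '[{"x":0,"y":0,"z":0,"spin":-0.1},{"x":0,"y":0,"z":0,"spin":-0.1},{"x":0,"y":0,"z":0,"spin":-0.09},{"x":0,"y":0,"z":0,"spin":0},{"x":0,"y":0,"z":0,"spin":0}]';python3 go.py 596 279 80 0.65
cat > k2.py <<'E'
from ov import *
s=vision.get_image('scene');t=vision.get_image('top');np.save('t2.npy',t);np.save('s2.npy',s)
draw('scene',s,(150,240),(80,60),5,[],'pics/m1.png')
draw('top',t,(340,180),(80,60),5,[ring(638.9,-129,33,30),ring(638.9,-129,33,12),ring(638.5,-128.7,41,3)],'pics/m2.png')
a=cv2.imread('pics/m1.png');b=cv2.imread('pics/m2.png');cv2.imwrite('pics/m.png',np.hstack([a,b]))
E
python3 k2.py
```

```text
clock: 29.25
eef_pos: [619.2, 58.5, 122.2]
tool_rot: [3.141, -0.001, 0.357]
force: [1.5, 0.4, 0.1]
width: 81.3
clock: 29.75
eef_pos: [599.1, 252.4, 122.2]
tool_rot: [-3.14, -0.001, 0.361]
force: [-0.4, -0.8, -0.0]
width: 81.3
clock: 30.25
eef_pos: [600.2, 248.3, 121.8]
tool_rot: [3.142, -0.001, 0.645]
force: [0.1, 0.0, -0.8]
width: 81.1
t 30.25 pos [600.2 248.3 121.8] rot [ 3.1416e+00 -6.0000e-04  6.4550e-01] F [ 0.1  0.  -0.8] w 81.1 q [-0.34  0.76 -0.17  1.61  0.16  0.79 -1.5 ]
spin -0.005 alt 3.137
shift cm [ 1.51 -2.71  4.19]
```

View pics/m.png

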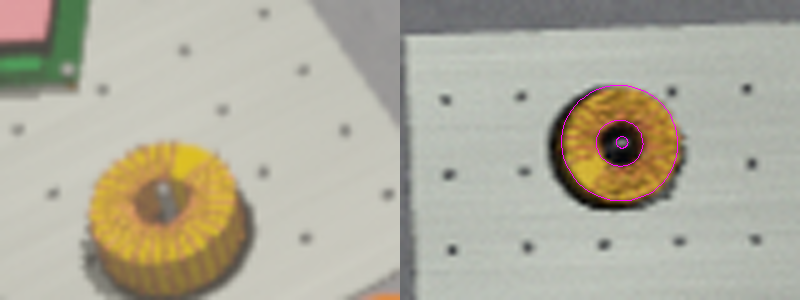

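The choke lies flat with the stud in the middle of its hole. Now the heatsink.

```bash
python3 -m crank '[{"x":0.7,"y":-1.2,"z":1,"spin":0},{"x":0.7,"y":-1.2,"z":2,"spin":0},{"x":0.1,"y":-0.3,"z":1.5,"spin":0},{"x":0,"y":0,"z":0.8,"spin":0},{"x":0,"y":0,"z":0,"spin":0}]';python3 -m crank '[{"x":0,"y":0,"z":0,"spin":0},{"x":0,"y":0,"z":0,"spin":0}]';python3 look.py scene pics/p8.png 280 140 100 100 6 596,279,26,58,37,0.65 596,279,2,58,37,0.65 0,3;python3 go.py 596 279 8 0.65
```

```text
clock: 30.85
eef_pos: [594.6, 278.0, 66.4]
tool_rot: [3.142, 0.004, 0.648]
force: [-1.1, -0.5, 0.4]
width: 80.9
clock: 31.05
eef_pos: [596.6, 278.4, 69.1]
tool_rot: [3.141, -0.001, 0.647]
force: [-0.2, -0.6, 0.1]
width: 80.8
[596.6 278.6  69.2]
t 31.1 pos [596.6 278.6  69.2] rot [ 3.141e+00 -1.400e-03  6.468e-01] F [ 0.2 -0.1 -0.6] w 81.7 q [-0.39  0.83 -0.15  1.61  0.18  0.7  -1.55]
spin -0.003 alt 3.138
shift cm [-0.03 -0.07  6.12]
```

View pics/p8.png

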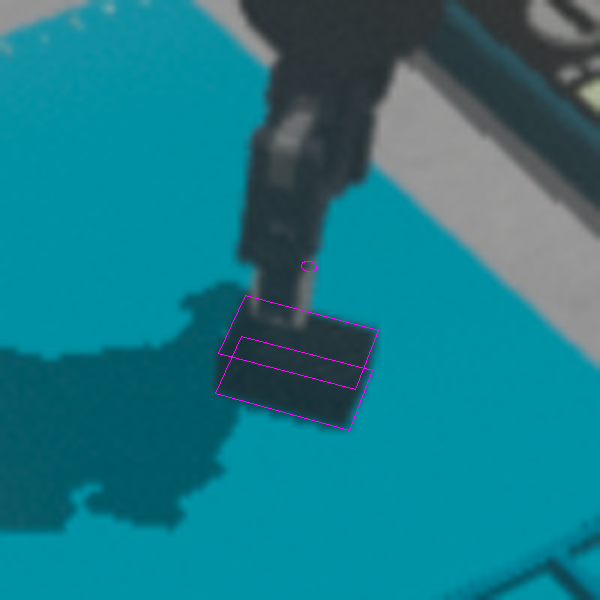

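```bash
python3 -m crank '[{"x":0,"y":-0.05,"z":1.2,"spin":0},{"x":0,"y":0,"z":1.8,"spin":0},{"x":0,"y":0,"z":1.6,"spin":0},{"x":0,"y":0,"z":1,"spin":0},{"x":0,"y":0,"z":0.3,"spin":0}]';python3 -m crank '[{"x":0,"y":0,"z":0.1,"spin":0},{"x":0,"y":0,"z":0,"spin":0},{"x":0,"y":0,"z":0,"spin":0}]';python3 go.py 596 279 8 0.65
```

```text
clock: 31.6
eef_pos: [594.4, 278.8, 7.5]
tool_rot: [-3.141, 0.003, 0.648]
force: [0.4, -0.0, -0.2]
width: 81.2
clock: 31.9
eef_pos: [595.9, 279.6, 9.0]
tool_rot: [3.141, -0.001, 0.648]
force: [0.1, -0.5, 0.6]
width: 81.6
t 31.9 pos [595.9 279.6   9. ] rot [ 3.1414e+00 -1.3000e-03  6.4780e-01] F [ 0.1 -0.5  0.6] w 81.6 q [-0.4   0.92 -0.14  1.63  0.19  0.6  -1.57]
spin -0.002 alt 3.139
shift cm [-0.03  0.05  0.1 ]
```

```bash
python3 -m crank '[{"x":0,"y":0,"z":0.2,"spin":0},{"x":0,"y":0,"z":0,"spin":0},{"x":0,"y":0,"z":0,"spin":0},{"x":0,"y":0,"z":0,"spin":0},{"x":0,"y":0,"z":0,"spin":0}]' 0;python3 -m crank '[{"x":0,"y":0,"z":0,"spin":0},{"x":0,"y":0,"z":0,"spin":0},{"x":0,"y":0,"z":0,"spin":0}]';python3 go.py 492.2 -143.5 90 -0.45; python3 look.py scene pics/p9.png 280 140 100 100 6
```

```text
clock: 32.4
eef_pos: [595.8, 279.5, 6.7]
tool_rot: [3.141, -0.001, 0.648]
force: [-0.3, 0.2, 3.1]
width: 35.4
clock: 32.7
eef_pos: [595.9, 279.5, 6.8]
tool_rot: [3.141, -0.001, 0.648]
force: [-0.3, -0.0, 5.1]
width: 35.8
t 32.7 pos [595.9 279.5   6.8] rot [ 3.1414e+00 -9.0000e-04  6.4780e-01] F [-0.3 -0.   5.1] w 35.8 q [-0.4   0.92 -0.14  1.63  0.19  0.6  -1.57]
spin 1.098 alt -2.044
shift cm [-33.78  27.48  -8.35]
[595.8 279.5   6.7]
```

View pics/p9.png

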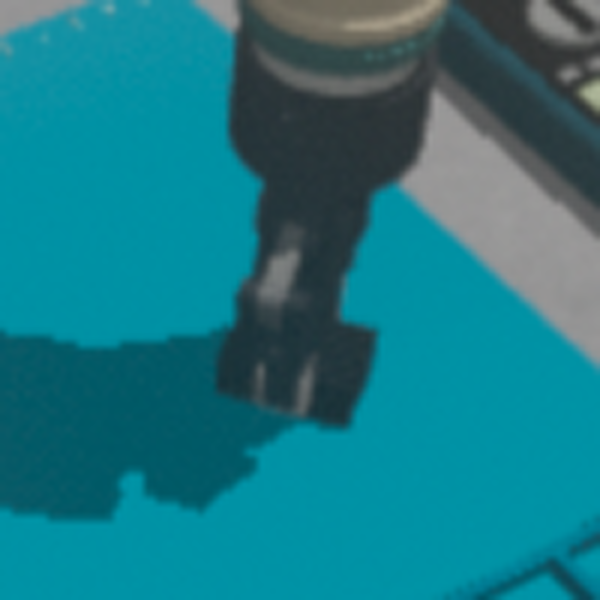

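```bash
python3 -m crank '[{"x":0,"y":0,"z":-0.5,"spin":0},{"x":0,"y":0,"z":-1.5,"spin":0},{"x":0,"y":0,"z":-2.5,"spin":0},{"x":-1,"y":0.8,"z":-2.5,"spin":0},{"x":-2.2,"y":1.8,"z":-1.5,"spin":0}]';python3 -m crank '[{"x":-2.8,"y":2.3,"z":0,"spin":0},{"x":-2.8,"y":2.3,"z":0,"spin":0},{"x":-2.8,"y":2.3,"z":0,"spin":0},{"x":-2.8,"y":2.3,"z":0,"spin":0},{"x":-2.8,"y":2.3,"z":0,"spin":0}]';python3 -m crank '[{"x":-2.8,"y":2.3,"z":0,"spin":0},{"x":-2.8,"y":2.3,"z":0,"spin":0},{"x":-2.8,"y":2.3,"z":0,"spin":0},{"x":-2.5,"y":2,"z":0,"spin":0},{"x":-2,"y":1.6,"z":0,"spin":0}]';python3 go.py 492.2 -143.5 80 -0.45
```

```text
clock: 33.25
eef_pos: [586.3, 242.9, 94.1]
tool_rot: [-3.14, -0.005, 0.652]
force: [-0.2, -0.6, -0.3]
width: 35.4
clock: 33.75
eef_pos: [542.9, 61.7, 92.2]
tool_rot: [3.141, -0.0, 0.648]
force: [0.0, -1.0, -0.1]
width: 35.8
clock: 34.25
eef_pos: [503.1, -100.9, 92.0]
tool_rot: [3.141, 0.001, 0.646]
force: [1.2, -0.1, -0.4]
width: 35.7
t 34.25 pos [ 503.1 -100.9   92. ] rot [3.1408e+00 7.0000e-04 6.4590e-01] F [ 1.2 -0.1 -0.4] w 35.7 q [ 0.28  0.65 -0.21  2.01  0.27  0.5  -1.05]
spin 1.096 alt -2.046
shift cm [-3.43  2.75  1.21]
```

```bash
python3 -m crank '[{"x":-1.8,"y":1.5,"z":0,"spin":0},{"x":-1.0,"y":0.8,"z":0,"spin":0},{"x":0,"y":0,"z":0,"spin":0.12},{"x":0,"y":0,"z":0,"spin":0.14},{"x":0,"y":0,"z":0,"spin":0.14}]';python3 -m crank '[{"x":0,"y":0,"z":0,"spin":0.14},{"x":0,"y":0,"z":0,"spin":0.14},{"x":0,"y":0,"z":0,"spin":0.14},{"x":0,"y":0,"z":0,"spin":0.14},{"x":0,"y":0,"z":0,"spin":0.1}]';python3 -m crank '[{"x":0,"y":0,"z":0,"spin":0.03},{"x":0,"y":0,"z":0,"spin":0},{"x":0,"y":0,"z":0,"spin":0}]';python3 go.py 492.2 -143.5 60 -0.45
```

```text
clock: 34.75
eef_pos: [495.7, -133.1, 91.8]
tool_rot: [-3.141, -0.001, 0.242]
force: [-0.1, 0.8, -0.4]
width: 35.5
clock: 35.25
eef_pos: [495.8, -132.7, 91.8]
tool_rot: [-3.141, -0.0, -0.416]
force: [-0.4, 0.9, -1.5]
width: 35.4
clock: 35.55
eef_pos: [495.5, -133.3, 91.5]
tool_rot: [-3.141, -0.0, -0.44]
force: [-0.9, 0.6, -0.7]
width: 35.9
t 35.55 pos [ 495.5 -133.3   91.5] rot [-3.1412e+00 -1.0000e-04 -4.4000e-01] F [-0.9  0.6 -0.7] w 35.9 q [ 0.16  0.65  0.07  2.02 -0.09  0.47 -1.71]
spin 0.01 alt -3.132
shift cm [0.13 1.06 3.15]
```

```bash
python3 -m crank '[{"x":0.1,"y":0.5,"z":0.8,"spin":0.01},{"x":0,"y":0.5,"z":1.2,"spin":0},{"x":0,"y":0,"z":0.8,"spin":0},{"x":0,"y":0,"z":0.2,"spin":0},{"x":0,"y":0,"z":0,"spin":0}]'; python3 - <<'E'
from ov import *
from scipy.optimize import minimize
S=4
def soft(im):
    b,g,r=[im[...,i].astype(float) for i in range(3)]
    v=r-g; return v
def ren(n,P):
    uv=proj(n,P)[:4]; im=np.zeros((420*S,560*S),np.uint8); cv2.fillConvexPoly(im,np.int32((uv+.5)*S),255)
    return cv2.resize(im,(560,420),interpolation=cv2.INTER_AREA)/255.
def soft2(im):
    v=np.clip(soft(im),0,None); m=v[:, :].copy(); return m
ims={'top':np.load('t.npy'),'scene':np.load('s.npy')}
W={'top':(slice(240,295),slice(360,420)),'scene':(slice(215,265),slice(130,185))}
T={}
for n in ims:
    v=np.clip(soft(ims[n])[W[n]],0,None); v/=np.percentile(v,97); T[n]=np.clip(v,0,1)
for cams in(['top'],['scene'],['top','scene']):
    f=lambda v:sum((np.abs(ren(n,rect(v[0],v[1],27,58,37,v[2]))[W[n]]-T[n])**2).sum() for n in cams)
    x0=[492.2,-143.5,-.45]
    r=minimize(f,x0,method='Nelder-Mead',options=dict(initial_simplex=[x0,[497,-143.5,-.45],[492,-139,-.45],[492,-143.5,-.38]],xatol=.02,fatol=.01))
    print(cams,r.x.round(2),r.fun)
E
python3 go.py 492.2 -143.5 60 -0.45
```

```text
clock: 36.05
eef_pos: [491.5, -143.0, 60.5]
tool_rot: [3.141, 0.001, -0.452]
force: [-0.1, 0.3, -0.5]
width: 35.8
['top'] [ 4.9170e+02 -1.4388e+02 -4.8000e-01] 3.4279010209748386
['scene'] [ 4.9332e+02 -1.4271e+02 -4.7000e-01] 2.9496867158512083
['top', 'scene'] [ 4.9221e+02 -1.4319e+02 -4.9000e-01] 13.02578783737909
t 36.05 pos [ 491.5 -143.    60.5] rot [ 3.1415e+00  1.5000e-03 -4.5220e-01] F [-0.1  0.3 -0.5] w 35.8 q [ 0.19  0.71  0.06  2.04 -0.1   0.4  -1.7 ]
spin -0.002 alt 3.139
shift cm [0.08 0.01 0.05]
```

```bash
python3 - <<'E'
from ov import *
from scipy.optimize import minimize
im=np.load('t.npy').astype(np.float32); o=(362,238);w=(52,54)
c=im[o[1]:o[1]+w[1],o[0]:o[0]+w[0]]
b,g,r=c[...,0],c[...,1],c[...,2]
d=np.abs(c-np.median(c.reshape(-1,3)[np.ptp(c.reshape(-1,3),axis=1)<25],axis=0)).max(2)
v=np.ptp(c,axis=2); v=np.clip(v/60.,0,1)
v=(cv2.resize(v,None,fx=8,fy=8,interpolation=cv2.INTER_CUBIC)>.5).astype(np.uint8)
cn=max(cv2.findContours(v,0,cv2.CHAIN_APPROX_NONE)[0],key=cv2.contourArea)
(cc,sz,an)=cv2.minAreaRect(cn); bx=cv2.boxPoints((cc,sz,an))
q=np.array([back('top',((p[0]+.5)/8-.5+o[0],(p[1]+.5)/8-.5+o[1]),13)[:2] for p in bx]);e=np.roll(q,-1,0)-q
print('board',q.mean(0),[(np.hypot(*x).round(1),np.arctan2(x[1],x[0]).round(3)) for x in e])
for n,o,w,z in(('top',(362,238),(52,54),27),('scene',(130,215),(55,50),27)):
    im=np.load(n[0]+'.npy').astype(np.float32);c=im[o[1]:o[1]+w[1],o[0]:o[0]+w[0]]
    u=cv2.resize(c[...,2]-c[...,1],None,fx=8,fy=8,interpolation=cv2.INTER_CUBIC); v=(u>np.percentile(u,97)/2).astype(np.uint8)
    cn=max(cv2.findContours(v,0,cv2.CHAIN_APPROX_NONE)[0],key=cv2.contourArea).reshape(-1,2)
    P=np.array([back(n,((p[0]+.5)/8-.5+o[0],(p[1]+.5)/8-.5+o[1]),z)[:2] for p in cn],np.float32)
    print('pink',n,cv2.minAreaRect(P), 'moment', (lambda m:(m['m10']/m['m00'],m['m01']/m['m00'],.5*np.arctan2(2*m['mu11'],m['mu20']-m['mu02'])))(cv2.moments(P.reshape(-1,1,2))))
E
```

```text
board [ 491.85942187 -143.7953394 ] [(np.float64(86.7), np.float64(-0.48)), (np.float64(64.2), np.float64(-2.042)), (np.float64(86.4), np.float64(2.658)), (np.float64(63.9), np.float64(1.103))]
pink top ((491.63494873046875, -143.74948120117188), (38.307464599609375, 57.572540283203125), 62.6540412902832) moment (491.60875628107107, -143.58258441136948, np.float64(-0.48268355708775573))
pink scene ((492.6726989746094, -142.43508911132812), (38.49808883666992, 61.33124923706055), 62.763389587402344) moment (493.2057857544499, -142.77414665885092, np.float64(-0.45409882767883064))
```

```bash
python3 -m crank '[{"x":0.05,"y":0,"z":0.3,"spin":0.023},{"x":0,"y":0,"z":0.5,"spin":0},{"x":0,"y":0,"z":0.3,"spin":0},{"x":0,"y":0,"z":0,"spin":0},{"x":0,"y":0,"z":0,"spin":0}]';python3 -m crank '[{"x":0,"y":0,"z":0,"spin":0},{"x":0,"y":0,"z":0,"spin":0}]';python3 go.py 492.2 -143.4 31.8 -0.475; cat > hs.py <<'E'
from ov import *
s=vision.get_image('scene');st=ctrl.read_state();p=st['eef_pos'];y=st['tool_rot'][2]
draw('scene',s,(120,205),(75,60),8,[rect(p[0],p[1],p[2]-4.8,58,37,y),rect(p[0],p[1],p[2]+19.2,58,37,y),rect(492.2,-143.4,27,58,37,-.475)],'pics/hs1.png')
t=vision.get_image('top')
draw('top',t,(350,235),(80,60),8,[rect(p[0],p[1],p[2]-4.8,58,37,y),rect(p[0],p[1],p[2]+19.2,58,37,y),rect(492.2,-143.4,13,86,64,-.475)],'pics/hs2.png')
E
python3 hs.py
```

```text
clock: 36.55
eef_pos: [492.4, -143.3, 50.3]
tool_rot: [3.142, 0.0, -0.475]
force: [-0.7, -0.1, -2.0]
width: 35.5
clock: 36.75
eef_pos: [492.6, -143.4, 50.5]
tool_rot: [-3.142, -0.0, -0.475]
force: [-0.9, -0.1, -1.4]
width: 35.9
t 36.75 pos [ 492.6 -143.4   50.5] rot [-3.1415e+00 -4.0000e-04 -4.7520e-01] F [-0.9 -0.1 -1.4] w 35.9 q [ 0.19  0.73  0.06  2.04 -0.11  0.38 -1.71]
spin -0.0 alt 3.141
shift cm [-0.03  0.01  1.87]
```

View pics/hs1.png

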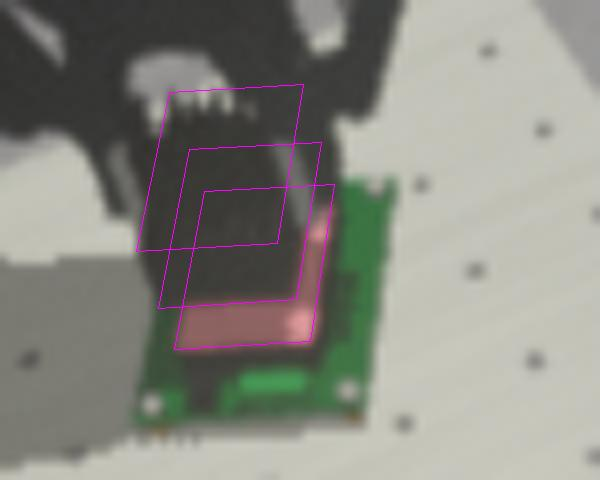

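View pics/hs2.png

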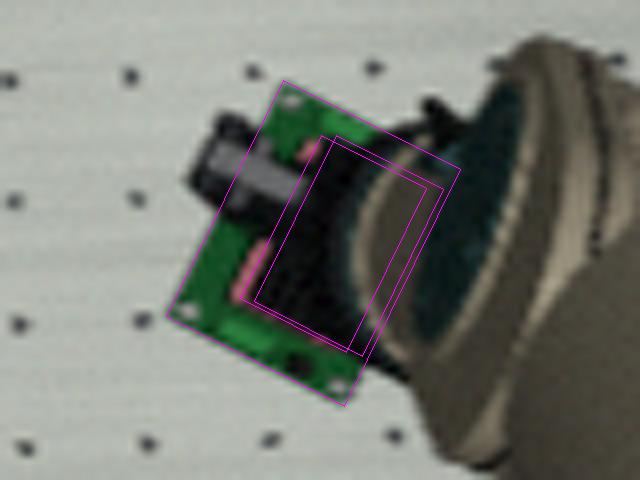

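Both views agree with the prediction to about a pixel. Lowering onto the pad.

```bash
python3 -m crank '[{"x":-0.03,"y":0,"z":0.4,"spin":0},{"x":0,"y":0,"z":0.6,"spin":0},{"x":0,"y":0,"z":0.4,"spin":0},{"x":0,"y":0,"z":0.2,"spin":0},{"x":0,"y":0,"z":0,"spin":0}]';python3 -m crank '[{"x":0,"y":0,"z":0,"spin":0},{"x":0,"y":0,"z":0,"spin":0}]';python3 go.py 492.2 -143.4 31.8 -0.475
```

```text
clock: 37.35
eef_pos: [491.8, -143.1, 33.8]
tool_rot: [3.141, 0.001, -0.475]
force: [0.2, -1.3, -0.8]
width: 35.7
clock: 37.55
eef_pos: [492.3, -143.3, 34.4]
tool_rot: [-3.142, -0.0, -0.475]
force: [0.3, 1.0, -1.2]
width: 35.8
t 37.55 pos [ 492.3 -143.3   34.4] rot [-3.1415e+00 -3.0000e-04 -4.7530e-01] F [ 0.3  1.  -1.2] w 35.8 q [ 0.19  0.76  0.06  2.04 -0.11  0.34 -1.71]
spin -0.0 alt 3.141
shift cm [0.   0.02 0.26]
```

```bash
python3 -m crank '[{"x":0,"y":0,"z":0.15,"spin":0},{"x":0,"y":0,"z":0.07,"spin":0},{"x":0,"y":0,"z":0,"spin":0},{"x":0,"y":0,"z":0,"spin":0}]';python3 -m crank '[{"x":0,"y":0,"z":0.05,"spin":0},{"x":0,"y":0,"z":0.03,"spin":0},{"x":0,"y":0,"z":0,"spin":0}]'; python3 hs.py; python3 go.py 492.2 -143.4 31.8 -0.475
```

```text
clock: 37.95
eef_pos: [492.2, -143.2, 32.1]
tool_rot: [-3.142, -0.0, -0.475]
force: [0.2, -0.2, -1.0]
width: 35.7
clock: 38.25
eef_pos: [492.3, -143.2, 31.7]
tool_rot: [-3.141, -0.0, -0.475]
force: [-0.2, 0.7, 5.0]
width: 35.6
t 38.35 pos [ 492.2 -143.3   31.7] rot [-3.1415e+00 -3.0000e-04 -4.7530e-01] F [-1.5  0.6  5. ] w 36.0 q [ 0.19  0.76  0.06  2.04 -0.11  0.34 -1.71]
spin -0.0 alt 3.141
shift cm [ 0.    0.01 -0.01]
```

View pics/hs1.png

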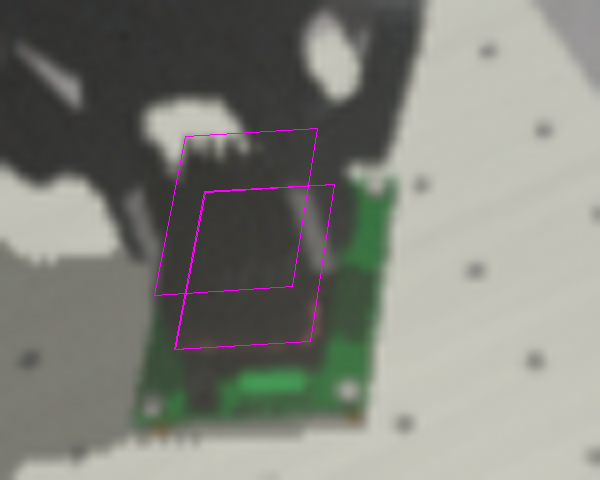

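Contact confirmed (Fz 5 N), with the pad nearly fully covered. Releasing and backing off.

```bash
python3 -m crank '[{"x":0,"y":0,"z":0,"spin":0},{"x":0,"y":0,"z":0,"spin":0},{"x":0,"y":0,"z":0,"spin":0},{"x":0,"y":0,"z":0,"spin":0}]' 75;python3 -m crank '[{"x":0,"y":0,"z":-1,"spin":0},{"x":0,"y":0,"z":-2,"spin":0},{"x":0,"y":0,"z":-3,"spin":0},{"x":0,"y":0,"z":-3,"spin":0},{"x":0,"y":0,"z":-3,"spin":0}]';python3 go.py 500 150 200
```

```text
clock: 38.75
eef_pos: [492.1, -143.2, 31.2]
tool_rot: [3.142, 0.0, -0.475]
force: [-0.2, 0.4, 0.2]
width: 64.1
clock: 39.25
eef_pos: [492.0, -143.2, 153.1]
tool_rot: [-3.142, -0.0, -0.475]
force: [0.7, -0.4, -0.7]
width: 64.0
t 39.25 pos [ 492.  -143.2  153.1] rot [-3.1415e+00 -3.0000e-04 -4.7530e-01] F [ 0.7 -0.4 -0.7] w 64.0 q [ 0.16  0.55  0.1   1.98 -0.09  0.62 -1.73]
shift cm [-12.7  -26.44  -4.69]
```

```bash
python3 -m crank '[{"x":-1,"y":-2,"z":-1,"spin":0},{"x":-1.5,"y":-3,"z":-1,"spin":0},{"x":-1.8,"y":-3.7,"z":-1,"spin":0},{"x":-1.8,"y":-3.7,"z":-1,"spin":0},{"x":-1.8,"y":-3.7,"z":0,"spin":0}]';python3 -m crank '[{"x":-1.8,"y":-3.7,"z":0,"spin":0},{"x":-1.5,"y":-3,"z":0,"spin":0},{"x":-1,"y":-2,"z":0,"spin":0},{"x":0,"y":0,"z":0,"spin":0},{"x":0,"y":0,"z":0,"spin":0}]'; python3 - <<'E'
from ov import *
s=vision.get_image('scene');t=vision.get_image('top')
draw('scene',s,(40,200),(190,140),4,[],'pics/f1.png')
draw('top',t,(340,180),(150,120),5,[rect(492.2,-143.4,51,58,37,-.475)],'pics/f2.png')
draw('scene',s,(0,0),(560,420),1,[],'pics/f3.png')
E
```

```text
clock: 39.75
eef_pos: [496.3, 37.6, 193.3]
tool_rot: [-3.14, -0.003, -0.476]
force: [0.4, -0.2, 0.7]
width: 63.9
clock: 40.25
eef_pos: [496.9, 132.9, 191.7]
tool_rot: [3.141, -0.0, -0.474]
force: [-0.4, -1.2, -0.7]
width: 64.1
```

View pics/f1.png

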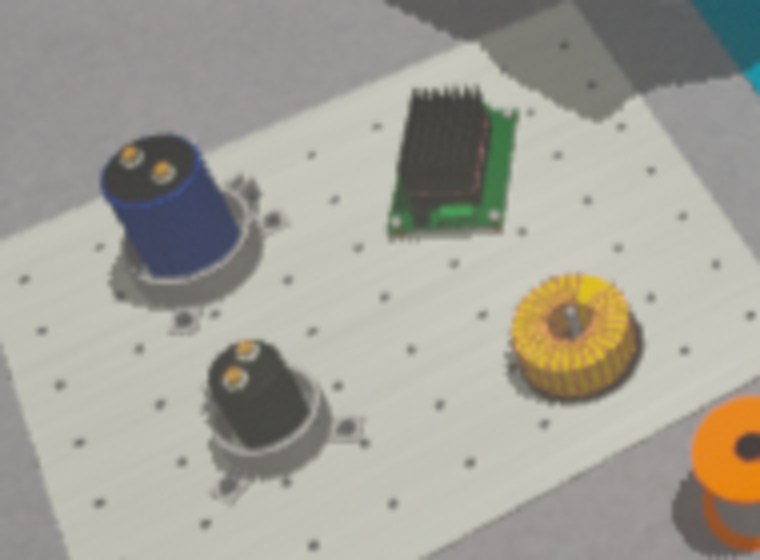

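View pics/f2.png

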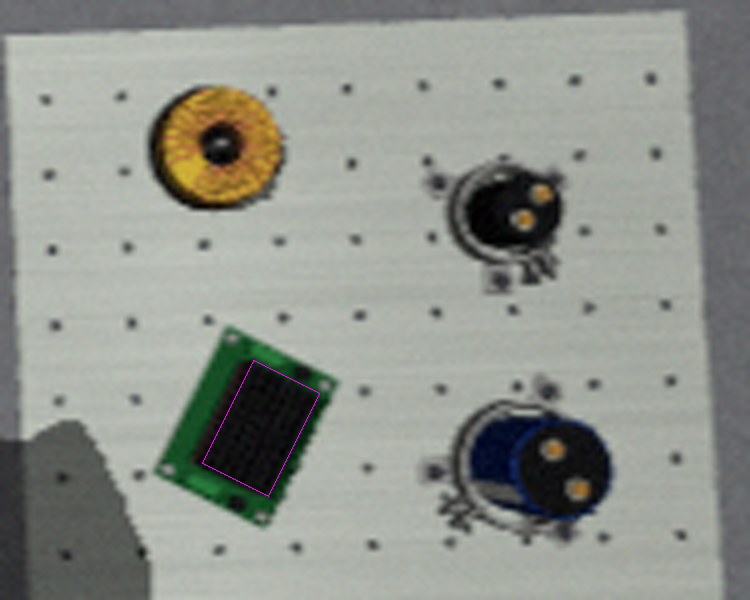

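View pics/f3.png

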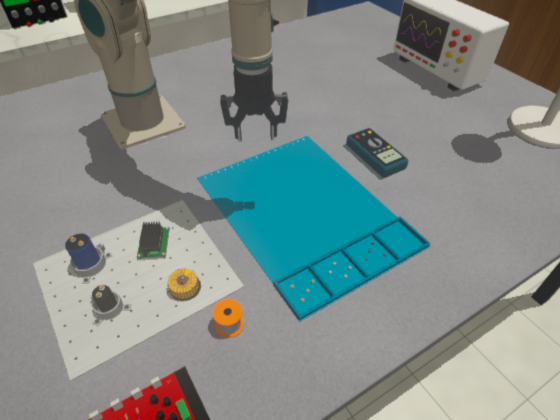

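```bash
python3 -c "
from cell import ctrl
print(ctrl.read_state()['clock'],ctrl.finish_job())"
```

```text
the job is handed in; nothing more can be done
40.35 None
```

All four parts are on the plate, set down in the order asked, and the job was handed in at 40.4 s with the gripper well clear.

- **Capacitors:** both stand upright inside their ring clamps. The fit in the camera images matched my prediction to about a pixel (roughly 2–3 mm).
- **Choke:** it lies flat on the rubber pad, with the stud near the middle of its hole.
- **Heatsink:** it sits fins up and square on the pink pad. Both views put it within about 1 mm of centre, with a thin pink line still visible along one edge.
- **Set down, not dropped:** I lowered each part until the wrist force showed contact (about 4–9 N) before releasing it. The readings I took never went above about 10 N.
- **Bystanders:** the gripper never went near the multimeter or the solder reel. Neither had visibly moved in the last picture, but I did not measure them again.

**Measurement disagreements:**
- **Clamps and heatsink:** the first network estimates differed by up to about 14 mm between cameras and from my final values. I replaced them with outline fits checked against the pictures.
- **Power module:** its angle came out between −0.45 and −0.49 rad depending on the method. I used −0.475.
- **Choke grip:** joint 6 was close to its lower limit (0.24, limit 0.23), so I gripped the choke about 3 mm higher than planned.

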